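Slide the culture dish between the bottles into the incubation bay

TASK

Slide the pale metal tray with the culture dish along the worktop, without lifting it and without ever touching the two dropper bottles, between the bottles and in through the open side of the white incubation bay until it stops against the back. Then take the amber cover by its steel bar and ease it down until it is fully shut; it has a closing spring, so do not let it fall. Last, press the green start button on the grey control box fully down and let it go, leaving the dish in its tray and everything else where it stood.

Things in the scene. Friction and masses are not known exactly. Their poses are not given: they have to be found in the camera images.
- bay: white incubation bay, fixed, no floor, its open front to the robot's left: walls 50 mm high, 9 mm thick, inner width 108 mm (its y), inner depth 98 mm (its x). Origin on the worktop in the middle of the inside; x points from the open front (x = -49 mm) to the back wall, y to the wall farther from the robot. Rubber stops at the back (x = +45 mm): the tray is home with its middle at x = -1 mm.
- cover (a joint): hinge of the bay's amber cover, rad: 0 fully shut (level), grows as it opens upward, 1.85 at the stop. It starts open, leaning back past the upright, where its weight holds it. Pulled forward past about 1.7 it falls shut by its spring and weight (about 1.6 N at the bar near the end) unless held.
- cover_bar (a point): middle of the cover's round steel pull bar, 10 mm thick, 86 mm clear length along the bay's y, a post at each end, 40 mm beyond the cover's front edge (gap 33 mm), 148 mm from the hinge line. It can be pinched from above, fingers closing along the bay's x, and turns between the fingers while the cover swings.
- cover_hinge (a point): middle of the cover's hinge line, which runs along the bay's y, 56 mm above the worktop at bay x = +53 mm. With the cover at angle a the bar is at bay x = 53 - 148 cos a mm, height 56 + 148 sin a mm. A clip rack with a white box stands close behind the hinge. The cover is 126 mm wide; a skirt on its front edge hangs 20 mm below it when shut.
- tray: loose square carrier tray of pale bare metal (nearly white), 92 x 92 mm, 18 mm high, wall 3.5 mm, floor 3 mm, 0.26 kg. Origin at the middle of its underside; x and y along its sides, z up.
- dish: closed clear culture dish with beige filling, 64 mm across, 15 mm high, lying loose in the tray. Origin at the middle of its underside.
- oil_bottle: brown dropper bottle with black cap, 34 mm across, 70 mm high, fixed to the worktop, not to be touched. Origin at the middle of its underside. The two bottles stand to the two sides of the way into the bay, at least 0.17 m apart across it, with room for the tray between; which is which varies.
- stain_bottle: dark violet dropper bottle with white cap, 34 mm across, 89 mm high, fixed to the worktop. Not to be touched. Origin at the middle of its underside.
- start_button_top (a point): middle of the top of the round green start button, 26 mm across, on a fixed grey control box, 84 x 62 x 34 mm, right of the clip rack. It is pressed straight down.
- start_button (a joint): travel of the start button, m: 0 up, 0.006 fully down (about 5 N); it springs back.
- specimen_jar: bystander: loose translucent specimen jar with lid, 43 mm across, 48 mm high, right of the control box. Origin at the middle of its underside.
- marker_red: bystander: loose red felt marker, 14 x 132 x 15 mm, lying near the front edge on the right. Origin at the middle of its underside.
Not all that is in view belongs to the job. Leave any turquoise look-alike of the part that bears start_button_top alone.

How it is judged:
By the outcome, as a careful person would: the job done as asked, in the order asked, and still so for the second after the job is handed in, with the robot touching nothing.
It also fails if it takes over 72 s, if anything falls off the work surface, if the arm or the gripper's body presses on something with over 40 N, if the wrist force passes 120 N, or if a joint passes its speed limit or range.

ROBOT

A 6-joint arm with a two-finger parallel gripper is mounted at the origin on a cart in front of the work surface, level with it; the furniture and walls round the work are solid. World frame = base frame: x ahead of the robot, y to its left, z up, the work surface at z = 0. Lengths are in mm, angles in rad, forces in N, time in s.
With the tool pointing down it reaches from about 225 to 875 mm from the base axis. Payload 3.4 kg.
Tool frame: the origin (TCP) lies at the very end of the fingers, on their centre line; the grasp point (between the pads) lies 19 mm behind it; y points along the fingers, x is the direction in which the jaws open and shut, and the axes are right-handed (so a half turn about y gives the same grasp; the last joint's range is limited). The gripper opens to 85 mm and grips with 20 to 120 N. Pads are 22 mm wide; open, the fingers measure 114 mm over their backs; the gripper's body (76 mm by 85 mm) begins 54 mm behind the grasp point. The pads swing forward as they close: fully open they stand 13 mm farther back than shut.
Start: joints at [-1.346, 0.276, 1.505, -0, 1.361, -0.121], TCP at [194.896, -540.997, 231.328] pointing down, gripper open.
Joint ranges: [-2.89, 2.89], [-0.75, 2.08], [0.22, 2.7], [-1.18, 4.32], [0.11, 2.71], [-2.7, 2.7]. Speed limits (rad/s): [2.57, 2.57, 3.14, 3.14, 3.14, 3.14].

INTERFACE

Orientations are given as a unit quaternion [x, y, z, w].
In Python, from plant import arm, snapshot, ticket gives the robot as it stands.
- The arm moves only by the tool carry_out, never from a script. Its argument "steps" is a list that holds one entry, the list of rows, each a list of 7 numbers: the shift along the world's x, y, z in m, then the turn, a rotation vector about the world's x, y, z in degrees, then the opening, from 0 (shut) to 1 (fully open). In form: [[[dx, dy, dz, wx, wy, wz, grip], ...]]. A call has exactly 5 rows; each row shifts and turns the commanded pose from where the row before left it; what a row does not reach is not made up. A row lasts 1/12 s, in which the tool goes at most 41.7 mm and 7.16 degrees, less where a joint would pass 70% of its speed; a pose out of reach is approached as far as the arm can. A call is refused whole if a number of a shift passes 0.0417 or a number of a turn 7.16, either way. A call with a gripper value outside its range is refused whole. The fingers move at their own pace and stop on an object; "grip_force" is the grip in N (left out, the last holds). Time passes only in rows, so rows that do not move let the fingers close, or fill a call up. It gives the time, the measured TCP pose, the force and the opening at its end, in the units of the state.
- arm.read_state(): the state, without advancing time (a new reading comes with each control period).
- snapshot(name): name is "scene" or "side" or "wrist"; returns a dict with "color" (400x640x3 uint8, red, green, blue), "fx", "fy", "cx", "cy" (pixels), "position" and "rotation" of the camera in the world. Camera axes: x right, y up, looking along -z (the intrinsics and any distortion apply to the point x, -y, -z); pixel columns grow to the right and rows downward; lengths in mm; the calibration is good to about 2 mm. A picture is of the moment at which its call begins. There is no depth.
- ticket.sign_off(): hands the job in, once; it reports no verdict.
The state is a dict: "clock": time; "joint_pos": joint angles; "joint_vel": joint speeds; "joint_efforts": joint torques, N m; "eef_pos": TCP position; "tool_rot": TCP orientation; "contact_force": force on the tool from outside, world axes, zero at the start; "wrist_torque": the same for the moment, N m; "gripper_width": opening from 0.0 (shut) to 1.0 (fully open).
Only numpy, scipy, OpenCV 4.12 (cv2) and the standard library are available. Lean on these libraries where they do the work, as an engineer would, in place of code of your own. Each camera call takes 0.05 s, during which the arm holds its last target.

## Working session

There is one attempt and no reset: what is moved stays moved. The work goes in short steps, Python scripts to look and compute and a tool call to move; the robot and the scene stay as the last step left them, time stands still between calls to the robot, and variables do not carry over. Pictures are saved under pics/ and viewed, and the job is handed in when it is done.

Besides the shell and the picture viewer there is one more tool, called in YAML: its name, and indented under it one key for each argument. carry_out: Moves the arm, as the interface text tells. Its arguments: {"type":"object","properties":{"steps":{"type":"array"},"grip_force":{"type":"number"}},"required":["steps"]}

```bash
mkdir -p pics; ls; python3 - <<'E'
from plant import arm, snapshot, ticket
import cv2
s=arm.read_state()
for k,v in s.items(): print(k,v)
for n in ["scene","side","wrist"]:
    d=snapshot(n); cv2.imwrite(f"pics/{n}0.png",d["color"][:,:,::-1])
    print(n,{k:v for k,v in d.items() if k!="color"})
E
```

```text
pics
clock 0.0
joint_pos [-1.34598900e+00  2.76602436e-01  1.50616023e+00 -4.31195236e-05
  1.36071502e+00 -1.20990996e-01]
joint_vel [-0.00166362  0.00146963  0.00180828 -0.00047246 -0.00049166 -0.00030842]
joint_efforts [-5.86937858e-05 -4.16781127e+01 -2.45807326e+01 -4.26956085e-04
  1.12119236e-02  3.35095663e-06]
eef_pos [ 194.75694382 -540.42907379  230.42468846]
tool_rot [-0.57813105  0.40702783 -0.40601772  0.57900125]
contact_force [-0.66753943 -0.15650221  0.66090913]
wrist_torque [-0.00541941 -0.00131184  0.01471325]
gripper_width 1.0003807265841766
scene {'fx': 364.6483909056493, 'fy': 364.6483909056493, 'cx': 316.64760584686303, 'cy': 200.0591172237205, 'position': array([-125.87827091,  621.59722357,  889.20816401]), 'rotation': array([-0.16163647,  0.35599835,  0.84631164, -0.36179475])}
side {'fx': 485.4655022316707, 'fy': 485.4655022316707, 'cx': 324.7424554960469, 'cy': 195.81825521087688, 'position': array([ 247.94227597, 1305.04810475,  735.86504598]), 'rotation': array([-0.04867535,  0.51892574,  0.84777839, -0.09807438])}
wrist {'fx': 346.068360804962, 'fy': 346.068360804962, 'cx': 314.76653984062483, 'cy': 197.77689991080197, 'position': array([ 272.58779409, -511.45609307,  372.96162119]), 'rotation': array([-0.13323291,  0.09408191, -0.56703501,  0.80738398])}
```

View pics/scene0.png

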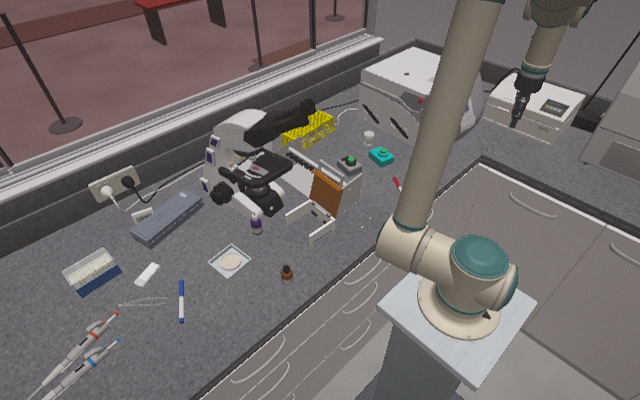

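View pics/side0.png

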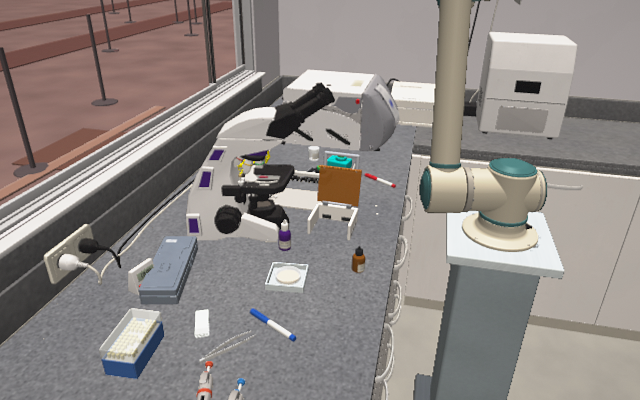

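View pics/wrist0.png

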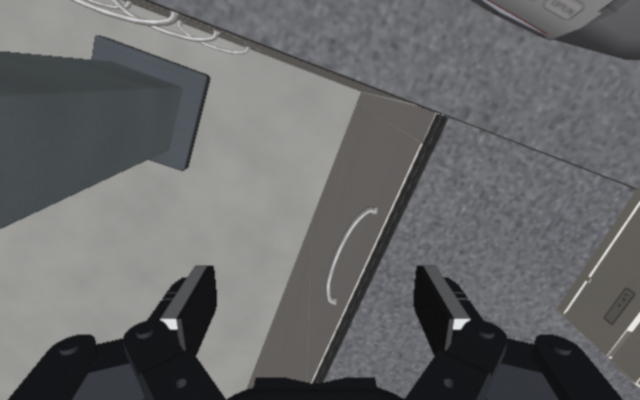

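```bash
cat > h.py <<'E'
import numpy as np, cv2
from scipy.spatial.transform import Rotation as R
from plant import arm, snapshot, ticket
def ray(d,u,v):
    q=np.array([(u-d["cx"])/d["fx"],-(v-d["cy"])/d["fy"],-1.0])
    return np.array(d["position"]),R.from_quat(d["rotation"]).as_matrix()@q
def plane(d,u,v,z):
    p,r=ray(d,u,v); return p+r*(z-p[2])/r[2]
def tri(d1,uv1,d2,uv2):
    p1,r1=ray(d1,*uv1);p2,r2=ray(d2,*uv2)
    t=np.linalg.lstsq(np.c_[r1,-r2],p2-p1,rcond=None)[0]
    a=p1+t[0]*r1;b=p2+t[1]*r2
    return (a+b)/2,np.linalg.norm(a-b)
def proj(d,P):
    q=R.from_quat(d["rotation"]).as_matrix().T@(np.array(P)-d["position"])
    return d["cx"]+d["fx"]*q[0]/-q[2], d["cy"]+d["fy"]*q[1]/q[2]
def crop(d,x0,y0,x1,y1,k,name):
    c=cv2.resize(d["color"][y0:y1,x0:x1,::-1],None,fx=k,fy=k,interpolation=cv2.INTER_CUBIC);cv2.imwrite("pics/"+name,c)
E
python3 - <<'E'
from h import *
print(R.from_quat(arm.read_state()["tool_rot"]).as_matrix().round(3))
d=snapshot("scene"); crop(d,200,120,400,290,4,"s1.png")
d=snapshot("side"); crop(d,250,140,400,300,5,"d1.png")
E
```

```text
[[ 0.339 -0.     0.941]
 [-0.941  0.001  0.339]
 [-0.001 -1.     0.   ]]
```

View pics/s1.png

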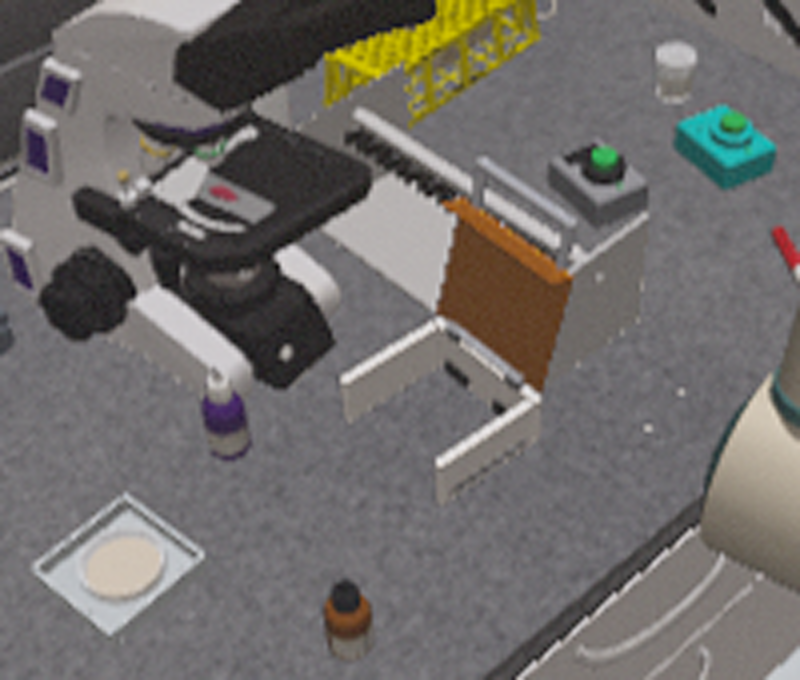

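View pics/d1.png

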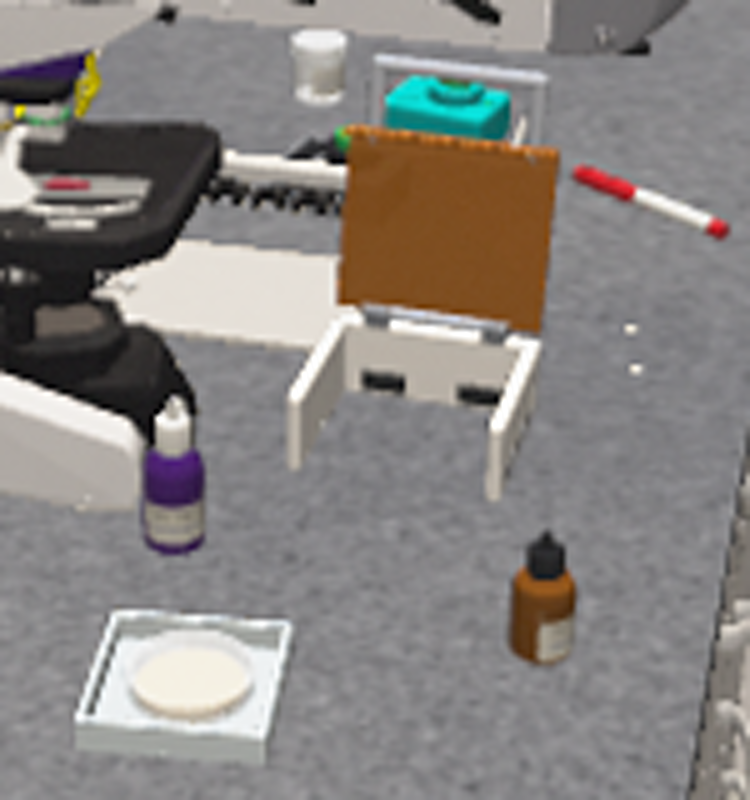

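```bash
cat > m1.py <<'E'
from h import *
s=snapshot("scene"); d=snapshot("side")
S=lambda x,y:((x+.5)/4+200-.5,(y+.5)/4+120-.5)
D=lambda x,y:((x+.5)/5+250-.5,(y+.5)/5+140-.5)
def P(n,L,d,z):
    print(n,[plane(d,*q,z)[:2].round(0) for q in L])
P("tray scene",[S(33,568),S(127,493),S(205,553),S(112,632)],s,18)
P("tray side",[D(77,748),D(112,612),D(292,622),D(268,745)],d,18)
P("bay front-top corners far,near scene",[S(344,381),S(437,463)],s,50)
P("bay front-top side",[D(292,402),D(493,427)],d,50)
P("bay front bottom outer scene",[S(346,420),S(439,500)],s,0)
P("bay front bottom side",[D(292,467),D(493,496)],d,0)
# bottles
for n,a,b in [("violet base",S(229,452),D(174,545)),("brown base",S(349,650),D(545,655))]:
    print(n,plane(s,*a,0).round(0),plane(d,*b,0).round(0))
print("bar ends",tri(s,S(480,161),d,D(377,58)),tri(s,S(575,224),d,D(545,76)))
print("cover front-edge",tri(s,S(447,203),d,D(347,130)),tri(s,S(571,280),d,D(556,152)))
print("hinge near",tri(s,S(540,388),d,D(541,330)), tri(s,S(441,310),d,D(338,303)))
print("button",plane(s,*S(604,152),46), plane(s,*S(604,152),40))
print("vio cap",tri(s,S(216,372),d,D(174,400)),"br cap",tri(s,S(346,582),d,D(545,535)))
hs=cv2.cvtColor(s["color"],cv2.COLOR_RGB2HSV)
for nm,im in (("s",s),("d",d)):
    hs=cv2.cvtColor(im["color"],cv2.COLOR_RGB2HSV)
    m=((hs[...,1]<40)&(hs[...,2]>150)).astype(np.uint8)
    c0=(230,262) if nm=="s" else (288,277)
    m2=cv2.morphologyEx(m,cv2.MORPH_CLOSE,np.ones((5,5)))
    n,l,st,ce=cv2.connectedComponentsWithStats(m2)
    for i in range(1,n):
        if st[i,4]>60 and abs(ce[i]-c0).max()<20: print(nm,st[i],ce[i])
E
python3 m1.py
```

```text
tray scene [array([574., 421.]), array([586., 331.]), array([497., 321.]), array([487., 410.])]
tray side [array([569., 441.]), array([588., 332.]), array([497., 318.]), array([483., 417.])]
bay front-top corners far,near scene [array([536., 152.]), array([421., 157.])]
bay front-top side [array([538., 155.]), array([423., 155.])]
bay front bottom outer scene [array([540., 151.]), array([425., 153.])]
bay front bottom side [array([541., 144.]), array([423., 146.])]
violet base [579. 242.   0.] [583. 239.   0.]
brown base [368. 292.   0.] [370. 290.   0.]
bar ends (array([523.05466648,  12.74960121, 203.08900205]), np.float64(2.3072017538907885)) (array([423.01618168,  12.85326002, 201.73862096]), np.float64(4.357926229401428))
cover front-edge (array([535.5846206 ,  36.44185448, 166.71362395]), np.float64(0.3528833473265635)) (array([412.640098  ,  25.76646124, 160.92302907]), np.float64(3.5355029903016786))
hinge near (array([413.60975876,  53.57975088,  60.5801199 ]), np.float64(1.920667639621712)) (array([537.2949946 ,  45.62740472,  56.88481594]), np.float64(0.7896804367220728))
button [ 597.61268794 -218.5383673    46.        ] [ 602.76081854 -224.51650385   40.        ]
vio cap (array([580.8615889 , 238.36663861,  90.51098682]), np.float64(2.1153772756114453)) br cap (array([374.48010308, 283.12714512,  67.7727751 ]), np.float64(0.7605150416519837))
s [208 243  43  36 813] [228.97293973 260.33948339]
d [ 259  262   50   32 1159] [285.34081104 276.94305436]
```

carry_out:
  steps:
    - [[0.0105,0.036,0.008,0,0,6.4,1],[0.0105,0.036,0.008,0,0,6.4,1],[0.0105,0.036,0.008,0,0,6.4,1],[0.0105,0.036,0.008,0,0,6.4,1],[0.0105,0.036,0.008,0,0,6.4,1]]

```text
clock: 0.77
eef_pos: [247.5, -359.3, 271.6]
tool_rot: [-0.669, 0.23, -0.23, 0.669]
contact_force: [0.6, 0.2, 0.0]
gripper_width: 1.0
```

carry_out:
  steps:
    - [[0.0105,0.036,0.008,0,0,6.4,0.5],[0.0105,0.036,0.008,0,0,6.4,0.5],[0.0105,0.036,0.008,0,0,6.4,0.5],[0.0105,0.036,0.008,0,0,6.4,0.5],[0.0105,0.036,0.008,0,0,6.4,0.5]]

```text
clock: 1.18
eef_pos: [299.8, -179.2, 311.9]
tool_rot: [0.706, -0.036, 0.037, -0.706]
contact_force: [0.8, 0.2, 0.2]
gripper_width: 0.503
```

carry_out:
  steps:
    - [[0.0105,0.036,0.008,0,0,6.4,0.5],[0.0105,0.036,0.008,0,0,6.4,0.5],[0.0105,0.036,0.008,0,0,6.4,0.5],[0.0105,0.036,0.008,0,0,6.4,0.5],[0.0105,0.036,0.008,0,0,6.4,0.5]]

```text
clock: 1.6
eef_pos: [352.2, 0.9, 352.1]
tool_rot: [0.689, 0.16, -0.159, -0.689]
contact_force: [0.6, -1.1, -0.1]
gripper_width: 0.497
```

```bash
python3 - <<'E'
from h import *
s=arm.read_state(); print(s["eef_pos"],R.from_quat(s["tool_rot"]).as_matrix().round(3),s["joint_pos"].round(2),s["clock"])
E
```

```text
[352.2218514    0.88147111 352.10783799] [[ 0.898  0.002 -0.44 ]
 [ 0.44  -0.     0.898]
 [ 0.001 -1.    -0.001]] [-0.2  -0.12  1.66 -0.    1.61 -0.65] 1.6
```

```bash
python3 - <<'E'
from h import *
d=snapshot("wrist"); cv2.imwrite("pics/w1.png",d["color"][:,:,::-1]); np.save("w1.npy",{k:v for k,v in d.items()},allow_pickle=True)
E
```

```text
(no output)
```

View pics/w1.png

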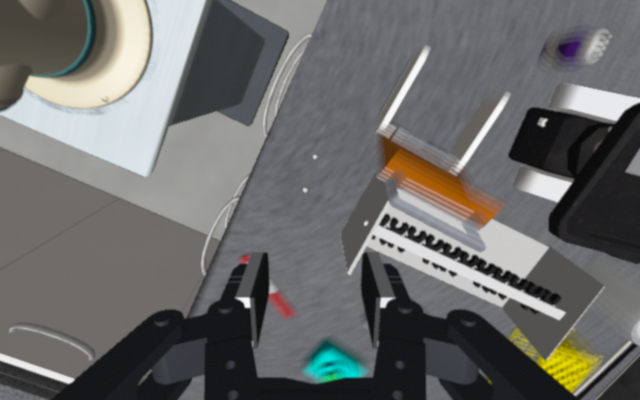

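carry_out:
  steps:
    - [[0.012,0.035,-0.003,0,0,6.4,0.5],[0.012,0.035,-0.003,0,0,6.4,0.5],[0.012,0.035,-0.003,0,0,6.4,0.5],[0.012,0.035,-0.003,0,0,6.4,0.5],[0.012,0.035,-0.003,0,0,6.4,0.5]]

```text
clock: 2.07
eef_pos: [412.5, 175.7, 336.3]
tool_rot: [0.618, 0.344, -0.343, -0.618]
contact_force: [0.9, -0.4, -0.6]
gripper_width: 0.5
```

```bash
python3 - <<'E'
from h import *
d=snapshot("wrist"); cv2.imwrite("pics/w2.png",d["color"][:,:,::-1]); np.save("w2.npy",{k:v for k,v in d.items()},allow_pickle=True)
E
```

```text
(no output)
```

View pics/w2.png

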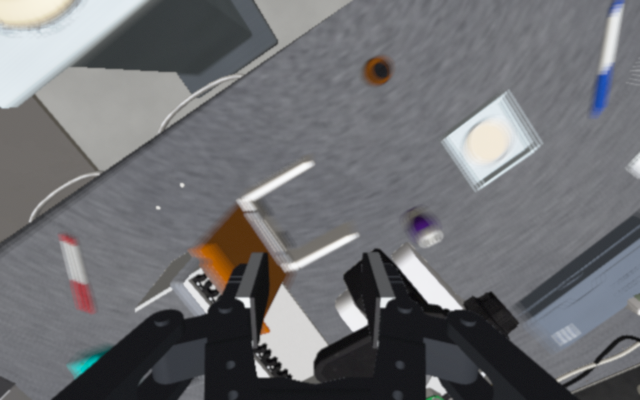

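carry_out:
  steps:
    - [[0,0,0,0,0,0,0.5],[0,0,0,0,0,0,0.5],[0,0,0,0,0,0,0.5],[0,0,0,0,0,0,0.5],[0,0,0,0,0,0,0.5]]

```text
clock: 2.53
eef_pos: [412.2, 172.8, 336.7]
tool_rot: [0.62, 0.341, -0.341, -0.619]
contact_force: [-0.4, -0.4, 0.3]
gripper_width: 0.504
```

```bash
python3 - <<'E'
from h import *
d=snapshot("wrist"); np.save("w2.npy",d,allow_pickle=True)
crop(d,180,40,560,300,2,"w3.png")
E
```

```text
(no output)
```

View pics/w3.png

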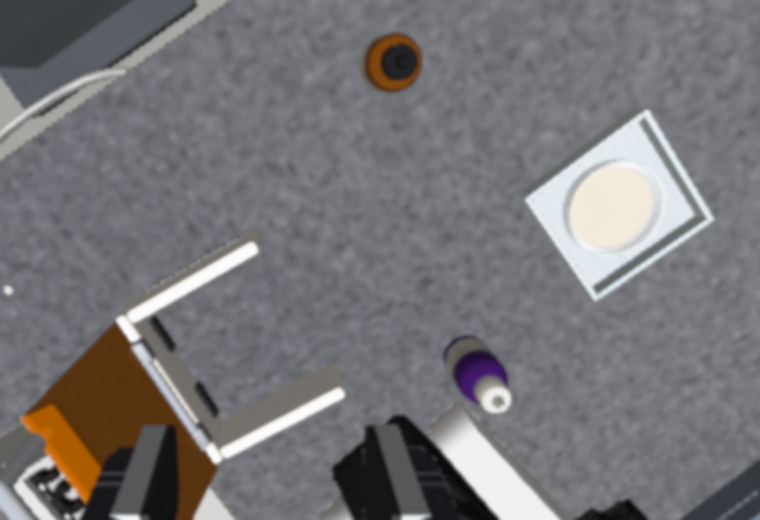

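```bash
python3 - <<'E'
from h import *
w=np.load("w2.npy",allow_pickle=True).item()
W=lambda x,y:((x+.5)/2+180-.5,(y+.5)/2+40-.5)
for n,L,z in [("bay walls near in/out front?",[(252,241),(259,252)],50),("far front",[(340,387),(345,396)],50),("back outer",[(117,320),(217,461)],50),("inner back",[(134,319),(219,446)],50),
 ("tray",[(648,110),(713,217),(596,299),(526,199)],18),("brown cap",[(400,61)],70),("brown base circ",[(392,62)],25),("violet cap",[(496,399)],89),("violet base",[(463,352)],0)]:
    print(n,[plane(w,*W(*q),z)[:2].round(1) for q in L])
E
```

```text
bay walls near in/out front? [array([416.9, 157.2]), array([425.2, 157.1])]
far front [array([533.6, 153. ]), array([541.2, 152.5])]
back outer [array([413.9,  53.7]), array([536.5,  50.7])]
inner back [array([419.3,  63.5]), array([527.3,  58.6])]
tray [array([485.9, 412.5]), array([573.8, 422.8]), array([585.3, 333.1]), array([495.9, 322.1])]
brown cap [array([371.8, 284.5])]
brown base circ [array([372.9, 287.3])]
violet cap [array([574.9, 236.6])]
violet base [array([580.2, 237.2])]
```

carry_out:
  steps:
    - [[0.01,0.04,-0.02,0,0,6.0,0.5],[0.01,0.04,-0.02,0,0,6.0,0.5],[0.01,0.04,-0.02,0,0,6.0,0.5],[0.01,0.04,-0.02,0,0,6.0,0.5],[0.01,0.04,-0.02,0,0,6.0,0.5]]

```text
clock: 3.0
eef_pos: [458.4, 356.7, 245.0]
tool_rot: [0.509, 0.492, -0.491, -0.508]
contact_force: [1.2, -0.6, 0.8]
gripper_width: 0.5
```

```bash
python3 - <<'E'
from h import *
w=np.load("w2.npy",allow_pickle=True).item()
for q in [(520,310),(560,285),(640,215)]:print(plane(w,*q,30).round(0),plane(w,*q,60).round(0))
s=arm.read_state();print(s["eef_pos"],s["joint_pos"].round(2),np.degrees(np.arctan2(*R.from_quat(s["tool_rot"]).as_matrix()[[1,0],0])))
d=snapshot("wrist");cv2.imwrite("pics/w4.png",d["color"][:,:,::-1])
E
```

```text
[794. 306.  30.] [764. 300.  60.]
[784. 373.  30.] [754. 363.  60.]
[734. 506.  30.] [708. 487.  60.]
[458.43433103 356.66343877 245.03637288] [ 0.54  0.28  1.47 -0.    1.39 -0.99] 88.01064272267512
```

View pics/w4.png

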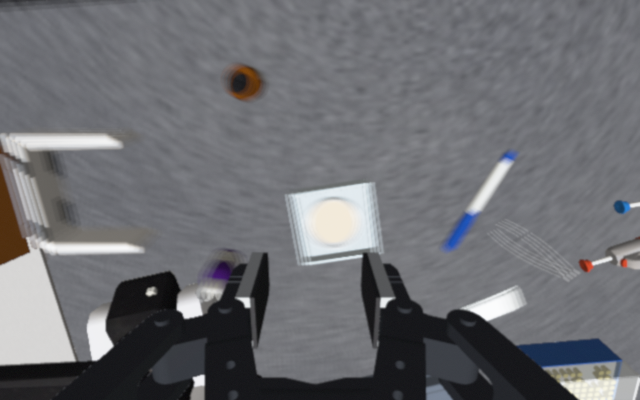

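carry_out:
  steps:
    - [[0.033,0,-0.03,0,0,0,0.5],[0.033,0,-0.03,0,0,0,0.5],[0.033,0,-0.03,0,0,0,0.5],[0.033,0,-0.03,0,0,0,0.5],[0.033,0,-0.03,0,0,0,0.5]]

```text
clock: 3.47
eef_pos: [613.7, 354.8, 104.3]
tool_rot: [0.51, 0.49, -0.49, -0.51]
contact_force: [-0.2, 0.3, 0.7]
gripper_width: 0.499
```

carry_out:
  steps:
    - [[0,0,0,0,0,0,0.5],[0,0,0,0,0,0,0.5],[0,0,0,0,0,0,0.5],[0,0,0,0,0,0,0.5],[0,0,0,0,0,0,0.5]]

```text
clock: 3.88
eef_pos: [611.8, 356.2, 108.0]
tool_rot: [0.51, 0.492, -0.489, -0.509]
contact_force: [0.1, -0.2, -0.3]
gripper_width: 0.504
```

```bash
python3 - <<'E'
from h import *
s=arm.read_state();print(s["eef_pos"],s["joint_pos"].round(2),np.degrees(np.arctan2(*R.from_quat(s["tool_rot"]).as_matrix()[[1,0],0])))
d=snapshot("wrist");cv2.imwrite("pics/w5.png",d["color"][:,:,::-1])
E
```

```text
[611.79953191 356.23398435 107.96117599] [ 0.43  0.55  1.37  0.    1.22 -1.1 ] 87.83340306100655
```

View pics/w5.png

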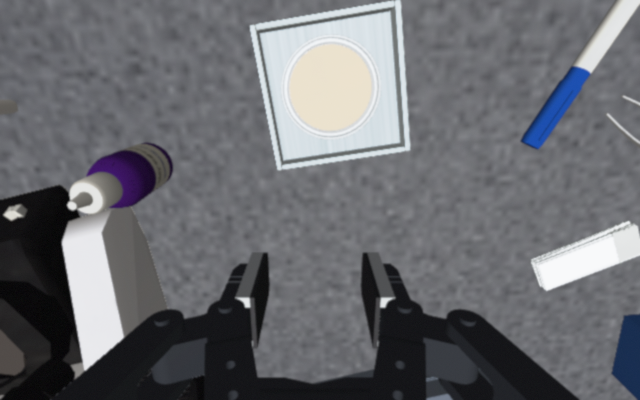

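carry_out:
  steps:
    - [[0.004,0.004,-0.016,0,0,0,0.5],[0.004,0.004,-0.016,0,0,0,0.5],[0.004,0.004,-0.016,0,0,0,0.5],[0.004,0.004,-0.016,0,0,0,0.5],[0,0,-0.016,0,0,0,0.5]]

```text
clock: 4.35
eef_pos: [628.3, 372.8, 22.2]
tool_rot: [-0.509, -0.49, 0.491, 0.51]
contact_force: [0.2, -0.2, 0.0]
gripper_width: 0.5
```

carry_out:
  steps:
    - [[0,0,-0.012,0,0,0,0.5],[0,0,-0.008,0,0,0,0.5],[0,0,-0.003,0,0,0,0.5],[0,0,0,0,0,0,0.5],[0,0,0,0,0,0,0.5]]

```text
clock: 4.77
eef_pos: [628.4, 372.0, 2.5]
tool_rot: [0.51, 0.491, -0.49, -0.509]
contact_force: [-0.1, -1.0, 1.0]
gripper_width: 0.499
```

```bash
python3 - <<'E'
from h import *
s=arm.read_state();print(s["eef_pos"],s["contact_force"])
d=snapshot("side");crop(d,200,180,400,340,4,"d2.png")
d=snapshot("wrist");cv2.imwrite("pics/w6.png",d["color"][:,:,::-1])
E
```

```text
[628.35696749 371.98370737   2.4624545 ] [-0.09736093 -0.951107    0.9577445 ]
```

View pics/d2.png

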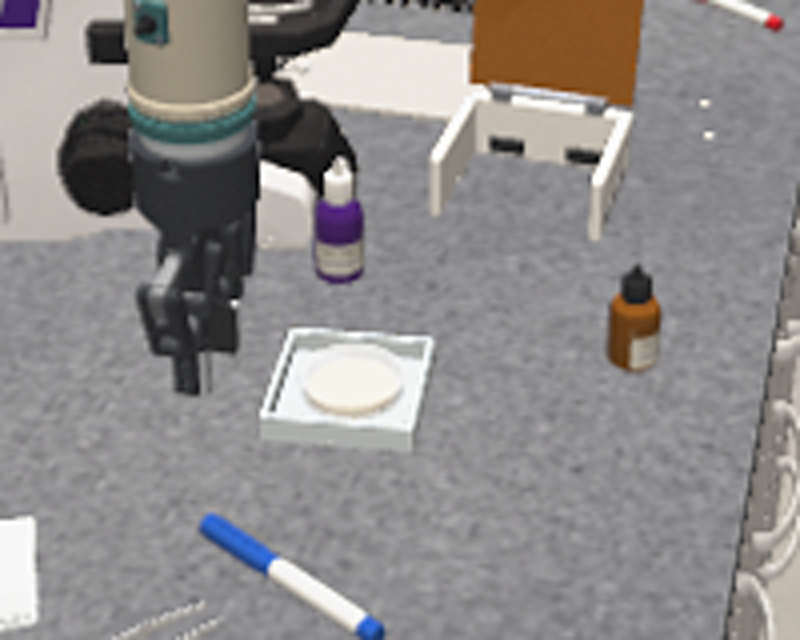

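View pics/w6.png

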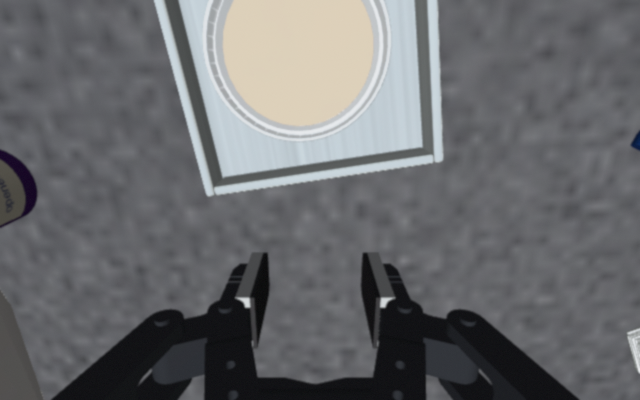

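carry_out:
  steps:
    - [[-0.006,0,0,0,0,0,0.5],[-0.006,0,0,0,0,0,0.5],[-0.006,0,0,0,0,0,0.5],[-0.006,0,0,0,0,0,0.5],[-0.006,0,0,0,0,0,0.5]]

```text
clock: 5.28
eef_pos: [597.2, 371.8, 2.5]
tool_rot: [0.509, 0.491, -0.49, -0.509]
contact_force: [5.2, -1.5, -0.5]
gripper_width: 0.499
```

carry_out:
  steps:
    - [[-0.004,0,0,0,0,0,0.5],[-0.004,0,0,0,0,0,0.5],[-0.004,0,0,0,0,0,0.5],[-0.004,0,0,0,0,0,0.5],[-0.004,0,0,0,0,0,0.5]]

```text
clock: 5.7
eef_pos: [578.3, 371.8, 2.5]
tool_rot: [0.51, 0.491, -0.49, -0.509]
contact_force: [3.3, -0.7, 1.3]
gripper_width: 0.502
```

carry_out:
  steps:
    - [[-0.005,0.0002,0,0,0,0,0.5],[-0.005,0.0002,0,0,0,0,0.5],[-0.005,0.0002,0,0,0,0,0.5],[-0.005,0.0002,0,0,0,0,0.5],[-0.005,0.0002,0,0,0,0,0.5]]

```text
clock: 6.12
eef_pos: [552.9, 373.2, 2.5]
tool_rot: [0.51, 0.491, -0.49, -0.509]
contact_force: [2.7, -0.2, 1.2]
gripper_width: 0.502
```

```bash
python3 - <<'E'
from h import *
s=arm.read_state();print(s["eef_pos"],s["contact_force"])
d=snapshot("wrist");cv2.imwrite("pics/w7.png",d["color"][:,:,::-1])
E
```

```text
[552.8549424  373.15558888   2.49202517] [ 2.66142698 -0.19970748  1.15807851]
```

View pics/w7.png

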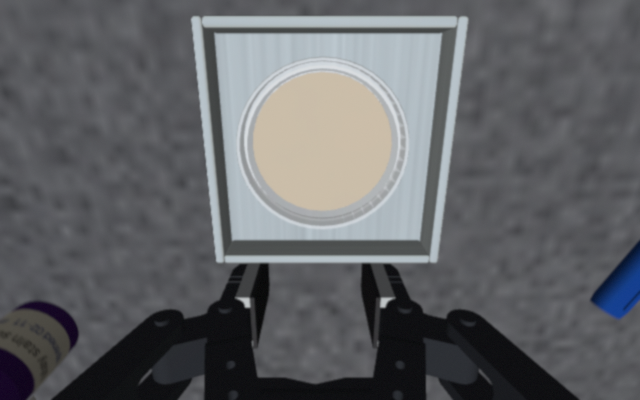

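carry_out:
  steps:
    - [[-0.004,0.0002,0,0,0,0,0.5],[-0.004,0.0002,0,0,0,0,0.5],[-0.0015,0,0,0,0,0,0.5],[0,0,0,0,0,0,0.5],[0,0,0,0,0,0,0.5]]

```text
clock: 6.58
eef_pos: [542.7, 373.2, 2.0]
tool_rot: [-0.509, -0.49, 0.491, 0.51]
contact_force: [0.5, -0.1, 2.0]
gripper_width: 0.499
```

carry_out:
  steps:
    - [[0.01,0,0,0,0,0,0.5],[0.02,0,0,0,0,0,0.5],[0.02,0,0.02,0,0,0,0.5],[0,0.02,0.035,0,0,0,0.5],[0,0.03,0.035,0,0,0,0.5]]

```text
clock: 7.0
eef_pos: [594.4, 417.7, 88.2]
tool_rot: [-0.51, -0.488, 0.491, 0.511]
contact_force: [1.1, -0.1, -0.4]
gripper_width: 0.497
```

```bash
python3 - <<'E'
from h import *
s=arm.read_state();print(s["eef_pos"],s["contact_force"])
d=snapshot("side");crop(d,200,140,400,300,4,"d3.png")
w=snapshot("scene");crop(w,200,120,400,290,4,"s3.png")
E
```

```text
[594.44108263 417.74548712  88.22269731] [ 1.13745304 -0.12763151 -0.43852029]
```

View pics/s3.png

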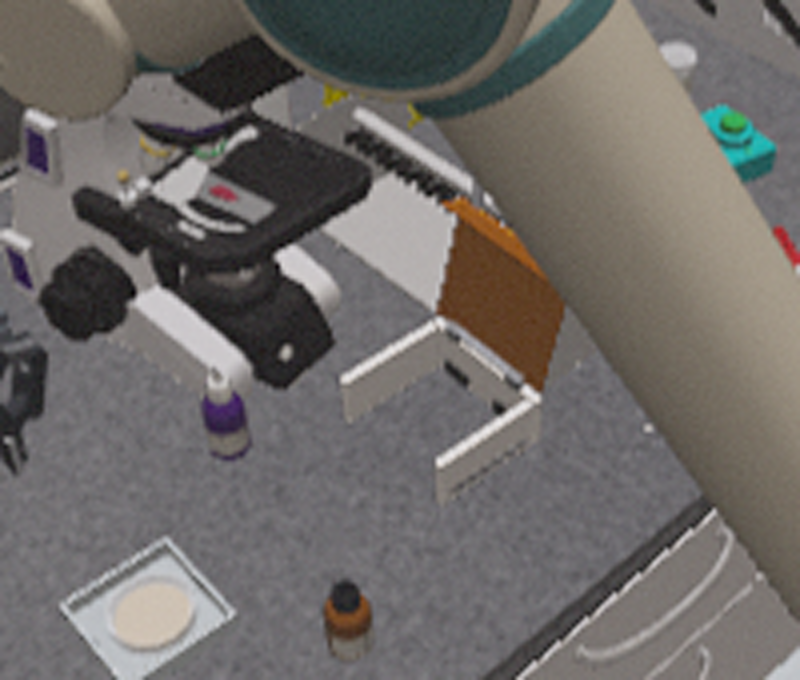

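```bash
python3 - <<'E'
from h import *
d=snapshot("scene")
for z in(7,18):
  for q in [(181,282),(181,321),(147,274),(137,284)]:print(plane(d,*q,z).round(0))
S=lambda x,y:((x+.5)/4+200-.5,(y+.5)/4+120-.5)
for q in [(61,607),(167,539),(235,613)]:print("tray",plane(d,*S(*q),18).round(0))
E
```

```text
[574. 512.   7.]
[466. 570.   7.]
[668. 570.   7.]
[656. 605.   7.]
[566. 513.  18.]
[458. 571.  18.]
[658. 570.  18.]
[646. 606.  18.]
tray [530. 425.  18.]
tray [528. 334.  18.]
tray [439. 337.  18.]
```

carry_out:
  steps:
    - [[-0.01,0.012,0.01,0,0,-7,0.5],[-0.01,0.012,0.01,0,0,-7,0.5],[-0.01,0.012,0,0,0,-7,0.5],[-0.01,0.012,0,0,0,-7,0.5],[-0.01,0.012,0,0,0,-7,0.5]]

```text
clock: 7.57
eef_pos: [542.2, 479.2, 107.0]
tool_rot: [0.635, 0.311, -0.314, -0.634]
contact_force: [-0.4, -0.2, -0.4]
gripper_width: 0.499
```

carry_out:
  steps:
    - [[-0.01,0,0,0,0,-7,0.5],[-0.01,0,0,0,0,-7,0.5],[-0.01,0,0,0,0,-7,0.5],[-0.01,0,0,0,0,-7,0.5],[-0.01,0,0,0,0,-7,0.5]]

```text
clock: 7.98
eef_pos: [492.1, 478.7, 106.7]
tool_rot: [0.7, 0.106, -0.109, -0.698]
contact_force: [0.2, 0.9, 0.2]
gripper_width: 0.5
```

carry_out:
  steps:
    - [[0,0,0,0,0,-7,0.5],[0,0,0,0,0,-7,0.5],[0,0,0,0,0,-6,0.5],[0,0,0,0,0,0,0.5],[0,0,0,0,0,0,0.5]]

```text
clock: 8.4
eef_pos: [492.9, 479.2, 107.3]
tool_rot: [0.708, -0.014, 0.012, -0.706]
contact_force: [-0.0, -0.4, 0.1]
gripper_width: 0.501
```

```bash
python3 - <<'E'
from h import *
s=arm.read_state();print(s["eef_pos"],s["joint_pos"].round(2),np.degrees(np.arctan2(*R.from_quat(s["tool_rot"]).as_matrix()[[1,0],0])))
d=snapshot("wrist");cv2.imwrite("pics/w8.png",d["color"][:,:,::-1]); np.save("w8.npy",d,allow_pickle=True)
E
```

```text
[492.91943368 479.16434698 107.32964432] [ 0.67  0.52  1.42 -0.    1.2   0.71] -2.05380030199264
```

View pics/w8.png

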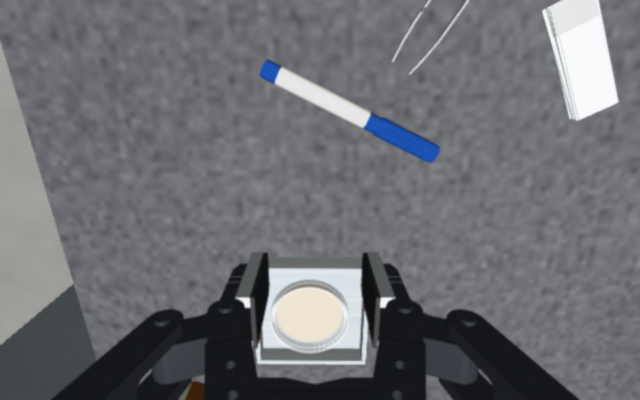

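```bash
python3 - <<'E'
from h import *
d=np.load("w8.npy",allow_pickle=True).item()
for q in [(268,258),(364,258),(268,268),(364,268),(258,362),(368,362)]:print(plane(d,*q,18).round(0),plane(d,*q,3).round(0))
E
```

```text
[456. 437.  18.] [453. 429.   3.]
[528. 435.  18.] [530. 427.   3.]
[455. 429.  18.] [452. 420.   3.]
[528. 426.  18.] [530. 417.   3.]
[439. 339.  18.] [436. 324.   3.]
[532. 336.  18.] [535. 321.   3.]
```

carry_out:
  steps:
    - [[-0.003,0,-0.03,0,0,0,0.5],[0,0,-0.03,0,0,0,0.5],[0,0,-0.025,0,0,0,0.5],[0,0,-0.015,0,0,0,0.5],[0,0,-0.005,0,0,0,0.5]]

```text
clock: 8.87
eef_pos: [488.5, 478.4, 0.0]
tool_rot: [0.709, -0.015, 0.011, -0.705]
contact_force: [-0.1, -1.0, 0.4]
gripper_width: 0.503
```

carry_out:
  steps:
    - [[-0.0002,-0.006,0,0,0,0,0.5],[-0.0002,-0.006,0,0,0,0,0.5],[-0.0002,-0.006,0,0,0,0,0.5],[-0.0002,-0.006,0,0,0,0,0.5],[-0.0002,-0.006,0,0,0,0,0.5]]

```text
clock: 9.28
eef_pos: [490.1, 450.0, 5.3]
tool_rot: [-0.707, 0.013, -0.014, 0.707]
contact_force: [-0.0, 0.3, 0.0]
gripper_width: 0.501
```

carry_out:
  steps:
    - [[-0.0002,-0.005,0,0,0,0,0.5],[-0.0002,-0.005,0,0,0,0,0.5],[-0.0002,-0.005,0,0,0,0,0.5],[-0.0002,-0.005,0,0,0,0,0.5],[-0.0002,-0.005,0,0,0,0,0.5]]

```text
clock: 9.7
eef_pos: [489.1, 426.0, 4.4]
tool_rot: [-0.706, 0.013, -0.014, 0.708]
contact_force: [-0.3, 2.2, 2.3]
gripper_width: 0.499
```

```bash
python3 - <<'E'
from h import *
s=arm.read_state();print(s["eef_pos"],s["contact_force"],np.degrees(np.arctan2(*R.from_quat(s["tool_rot"]).as_matrix()[[1,0],0])))
d=snapshot("wrist");cv2.imwrite("pics/w9.png",d["color"][:,:,::-1])
d=snapshot("side");crop(d,200,140,400,300,4,"d9.png")
E
```

```text
[489.0575871  425.95787273   4.42705587] [-0.3192464   2.15619954  2.30331017] -2.2027843519496493
```

View pics/w9.png

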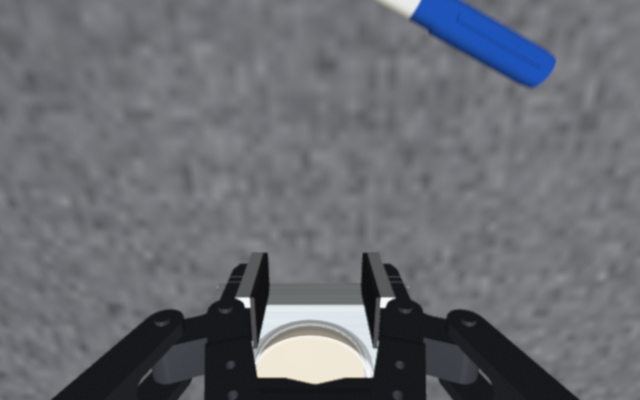

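View pics/d9.png

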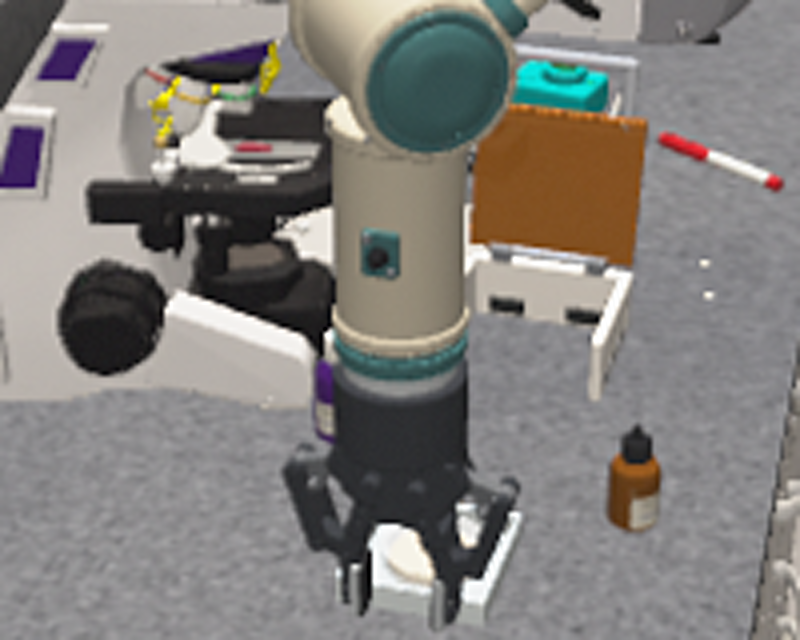

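carry_out:
  steps:
    - [[-0.0003,-0.007,0,0,0,0,0.5],[-0.0003,-0.008,0,0,0,0,0.5],[-0.0003,-0.008,0,0,0,0,0.5],[-0.0003,-0.008,0,0,0,0,0.5],[-0.0003,-0.008,0,0,0,0,0.5]]

```text
clock: 10.22
eef_pos: [487.1, 385.7, 4.1]
tool_rot: [-0.707, 0.013, -0.014, 0.707]
contact_force: [0.6, 2.6, 2.2]
gripper_width: 0.504
```

carry_out:
  steps:
    - [[-0.0003,-0.008,0,0,0,0,0.5],[-0.0003,-0.008,0,0,0,0,0.5],[-0.0003,-0.008,0,0,0,0,0.5],[-0.0003,-0.008,0,0,0,0,0.5],[-0.0003,-0.008,0,0,0,0,0.5]]

```text
clock: 10.63
eef_pos: [485.6, 345.7, 4.1]
tool_rot: [-0.707, 0.013, -0.014, 0.707]
contact_force: [0.7, 2.9, 2.8]
gripper_width: 0.501
```

carry_out:
  steps:
    - [[-0.0003,-0.008,0,0,0,0,0.5],[-0.0003,-0.008,0,0,0,0,0.5],[-0.0003,-0.008,0,0,0,0,0.5],[-0.0003,-0.007,0,0,0,0,0.5],[-0.0002,-0.005,0,0,0,0,0.5]]

```text
clock: 11.05
eef_pos: [483.8, 309.3, 3.8]
tool_rot: [0.707, -0.014, 0.013, -0.707]
contact_force: [0.1, 3.8, 2.4]
gripper_width: 0.499
```

```bash
python3 - <<'E'
from h import *
s=arm.read_state();print(s["eef_pos"],s["contact_force"],np.degrees(np.arctan2(*R.from_quat(s["tool_rot"]).as_matrix()[[1,0],0])))
d=snapshot("wrist");cv2.imwrite("pics/w10.png",d["color"][:,:,::-1])
d=snapshot("side");crop(d,240,140,400,300,4,"d10.png")
d=snapshot("scene");crop(d,200,120,400,290,4,"s10.png")
E
```

```text
[483.83646356 309.26398105   3.8124086 ] [0.11744661 3.78644026 2.35307588] -2.1987625925514944
```

View pics/s10.png

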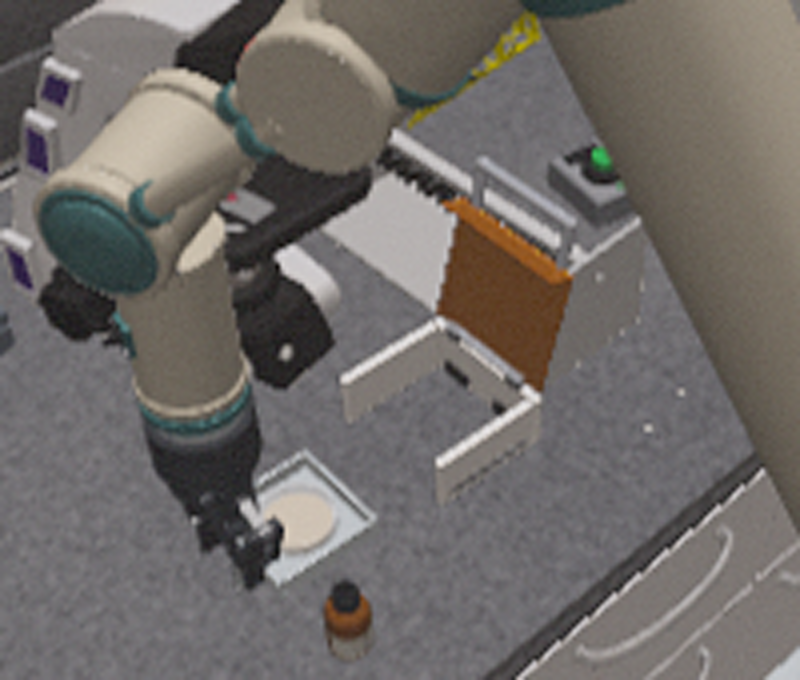

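View pics/d10.png

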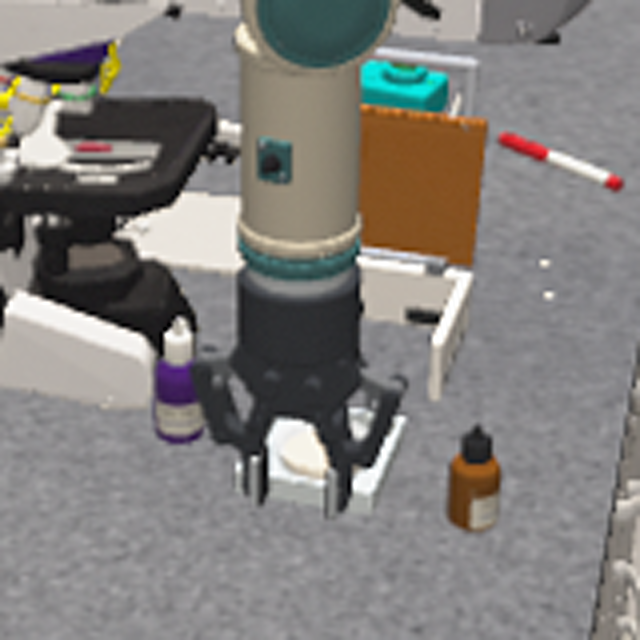

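View pics/w10.png

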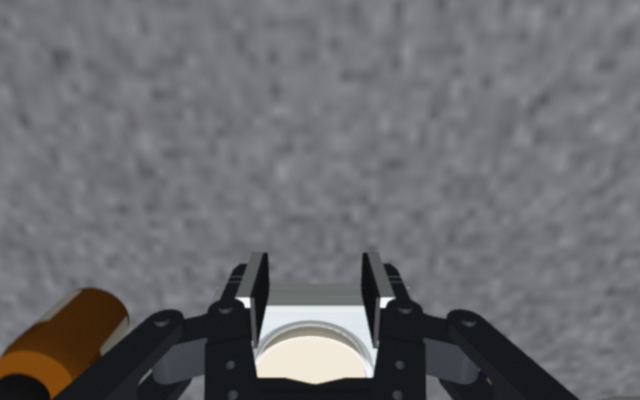

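carry_out:
  steps:
    - [[0,0.001,0,0,0,0,0.4],[0,0,0,0,0,0,0.3],[0,0,0,0,0,0,0.3],[-0.0002,-0.004,0,0,0,0,0.3],[-0.0002,-0.005,0,0,0,0,0.3]]

```text
clock: 11.62
eef_pos: [483.7, 302.7, 3.7]
tool_rot: [-0.707, 0.013, -0.013, 0.707]
contact_force: [-0.2, 1.6, -1.4]
gripper_width: 0.301
```

carry_out:
  steps:
    - [[-0.0003,-0.006,0,0,0,0,0.3],[-0.0003,-0.007,0,0,0,0,0.3],[-0.0003,-0.007,0,0,0,0,0.3],[-0.0003,-0.007,0,0,0,0,0.3],[-0.0003,-0.006,0,0,0,0,0.3]]

```text
clock: 12.03
eef_pos: [482.1, 268.3, 3.9]
tool_rot: [0.707, -0.014, 0.014, -0.707]
contact_force: [0.3, 1.2, -1.1]
gripper_width: 0.299
```

```bash
python3 - <<'E'
from h import *
s=arm.read_state();print(s["eef_pos"],s["contact_force"],np.degrees(np.arctan2(*R.from_quat(s["tool_rot"]).as_matrix()[[1,0],0])))
d=snapshot("wrist");cv2.imwrite("pics/w11.png",d["color"][:,:,::-1])
d=snapshot("side");crop(d,240,140,400,300,4,"d11.png")
d=snapshot("scene");crop(d,200,120,400,290,4,"s11.png")
E
```

```text
[482.0738571  268.33896034   3.91483961] [ 0.30390755  1.17802523 -1.13260607] -2.2159819478218106
```

View pics/s11.png

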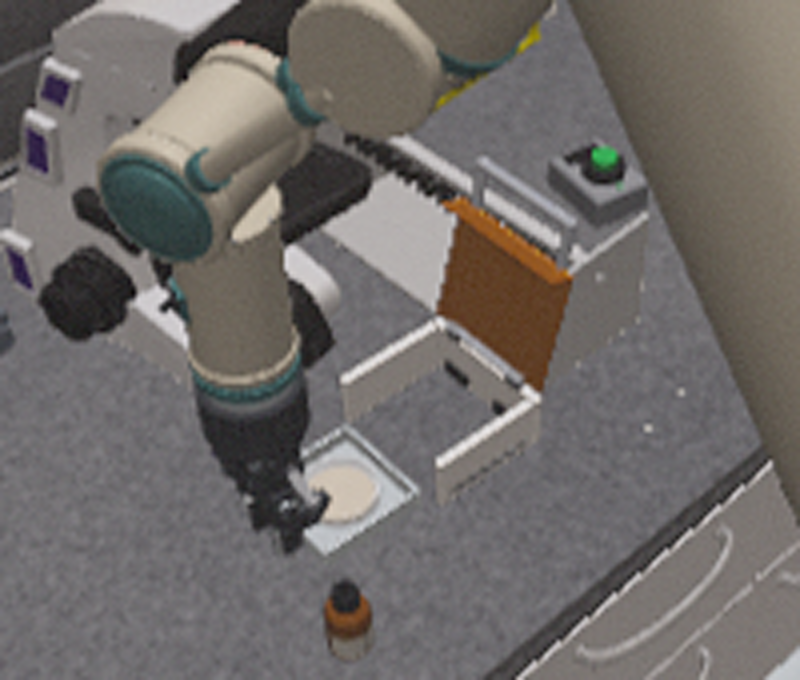

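View pics/d11.png

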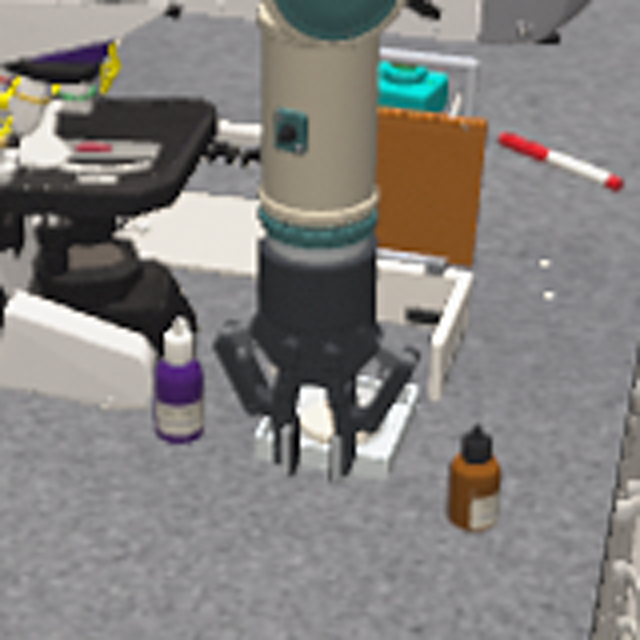

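```bash
python3 - <<'E'
from h import *
d=snapshot("scene")
S=lambda x,y:((x+.5)/4+200-.5,(y+.5)/4+120-.5)
for q,z in [((347,426),18),((418,490),18),((344,381),50),((437,463),50),((442,320),50),((540,400),50)]:print(plane(d,*S(*q),z).round(1))
E
```

```text
[520.9 164.5  18. ]
[432.  167.7  18. ]
[535.7 152.1  50. ]
[421.  156.6  50. ]
[532.8  48.7  50. ]
[412.5  54.9  50. ]
```

carry_out:
  steps:
    - [[-0.0003,-0.007,0,0,0,0,0.3],[-0.0003,-0.007,0,0,0,0,0.3],[-0.0003,-0.007,0,0,0,0,0.3],[-0.0003,-0.007,0,0,0,0,0.3],[-0.0003,-0.007,0,0,0,0,0.3]]

```text
clock: 12.65
eef_pos: [480.9, 233.9, 4.1]
tool_rot: [-0.707, 0.013, -0.014, 0.707]
contact_force: [-0.7, 2.8, 1.9]
gripper_width: 0.3
```

carry_out:
  steps:
    - [[-0.0003,-0.007,0,0,0,0,0.3],[-0.0003,-0.007,0,0,0,0,0.3],[-0.0003,-0.007,0,0,0,0,0.3],[-0.0003,-0.007,0,0,0,0,0.3],[-0.0003,-0.006,0,0,0,0,0.3]]

```text
clock: 13.07
eef_pos: [479.3, 199.7, 4.1]
tool_rot: [-0.707, 0.013, -0.014, 0.707]
contact_force: [0.2, 4.5, 3.0]
gripper_width: 0.3
```

```bash
python3 - <<'E'
from h import *
s=arm.read_state();print(s["eef_pos"],s["contact_force"],np.degrees(np.arctan2(*R.from_quat(s["tool_rot"]).as_matrix()[[1,0],0])))
d=snapshot("scene");crop(d,200,120,400,290,4,"s12.png")
E
```

```text
[479.3293725  199.74158599   4.07361235] [0.19603782 4.53752356 3.04653644] -2.2078197552127077
```

View pics/s12.png

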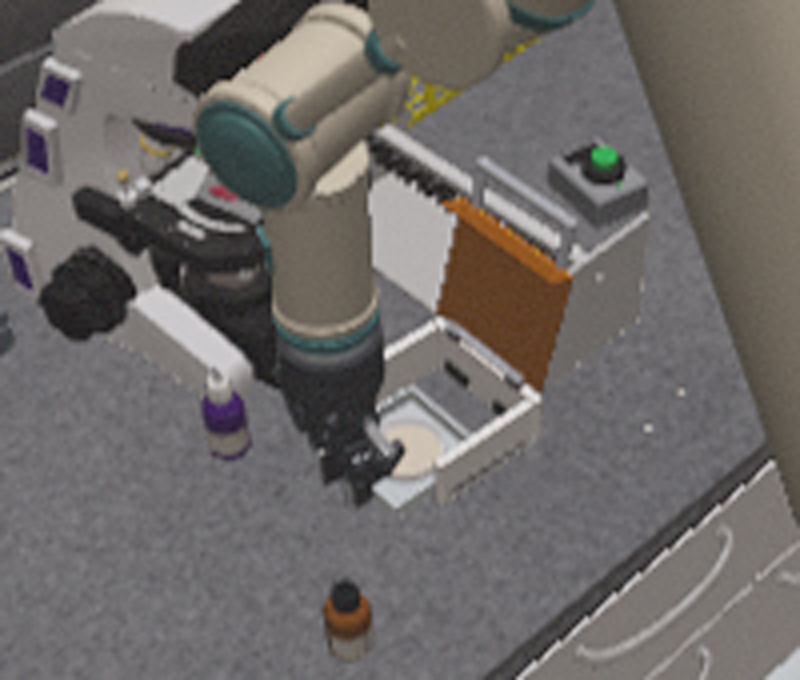

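carry_out:
  steps:
    - [[-0.0002,-0.005,0,0,0,0,0.3],[-0.0002,-0.005,0,0,0,0,0.3],[-0.0002,-0.005,0,0,0,0,0.3],[-0.0002,-0.005,0,0,0,0,0.3],[-0.0002,-0.005,0,0,0,0,0.3]]

```text
clock: 13.53
eef_pos: [478.1, 174.9, 3.9]
tool_rot: [0.707, -0.013, 0.013, -0.707]
contact_force: [-0.3, 2.7, 1.9]
gripper_width: 0.302
```

carry_out:
  steps:
    - [[-0.0001,-0.002,0,0,0,0,0.3],[-0.0001,-0.002,0,0,0,0,0.3],[-0.0001,-0.002,0,0,0,0,0.3],[0,-0.001,0,0,0,0,0.3],[0,-0.001,0,0,0,0,0.3]]

```text
clock: 13.95
eef_pos: [477.8, 167.3, 3.9]
tool_rot: [0.707, -0.014, 0.013, -0.707]
contact_force: [-0.1, 2.9, 0.7]
gripper_width: 0.299
```

carry_out:
  steps:
    - [[0,-0.001,0,0,0,0,0.3],[0,-0.001,0,0,0,0,0.3],[0,-0.001,0,0,0,0,0.3],[0,0,0,0,0,0,0.3],[0,0,0,0,0,0,0.3]]

```text
clock: 14.37
eef_pos: [477.8, 164.2, 3.8]
tool_rot: [0.707, -0.013, 0.013, -0.707]
contact_force: [0.2, 1.1, 0.5]
gripper_width: 0.302
```

Not at the stops yet; creep on.

carry_out:
  steps:
    - [[0,-0.001,0,0,0,0,0.3],[0,-0.001,0,0,0,0,0.3],[0,-0.001,0,0,0,0,0.3],[0,-0.0005,0,0,0,0,0.3],[0,0,0,0,0,0,0.3]]

```text
clock: 14.78
eef_pos: [477.9, 163.6, 3.9]
tool_rot: [-0.705, 0.014, -0.015, 0.709]
contact_force: [-1.0, 12.7, -0.3]
gripper_width: 0.302
```

carry_out:
  steps:
    - [[0,0.006,0,0,0,0,0.3],[0.0005,0.012,0,0,0,0,0.3],[0,0.005,0.025,0,0,0,0.3],[0,0,0.04,0,0,0,0.4],[0,0,0.04,0,0,0,0.5]]

```text
clock: 15.2
eef_pos: [476.9, 183.8, 108.8]
tool_rot: [0.708, -0.015, 0.012, -0.706]
contact_force: [0.9, -0.3, 0.7]
gripper_width: 0.494
```

carry_out:
  steps:
    - [[0,0,0.04,0,0,7,0.5],[0,0,0.04,0,0,7,0.5],[0,0,0.04,0,0,7,0.5],[0,0,0.04,0,0,7,0.5],[0,0,0.02,0,0,7,0.5]]

```text
clock: 15.62
eef_pos: [479.9, 184.1, 294.2]
tool_rot: [0.678, 0.204, -0.199, -0.677]
contact_force: [0.9, -0.1, 0.3]
gripper_width: 0.501
```

```bash
python3 - <<'E'
from h import *
s=arm.read_state();print(s["eef_pos"],s["contact_force"],np.degrees(np.arctan2(*R.from_quat(s["tool_rot"]).as_matrix()[[1,0],0])))
d=snapshot("side");crop(d,290,140,390,240,6,"d13.png")
d=snapshot("scene");crop(d,260,150,370,260,6,"s13.png")
E
```

```text
[479.87572554 184.141872   294.1857227 ] [ 0.93190739 -0.10143473  0.29114855] 33.16080128156452
```

View pics/s13.png

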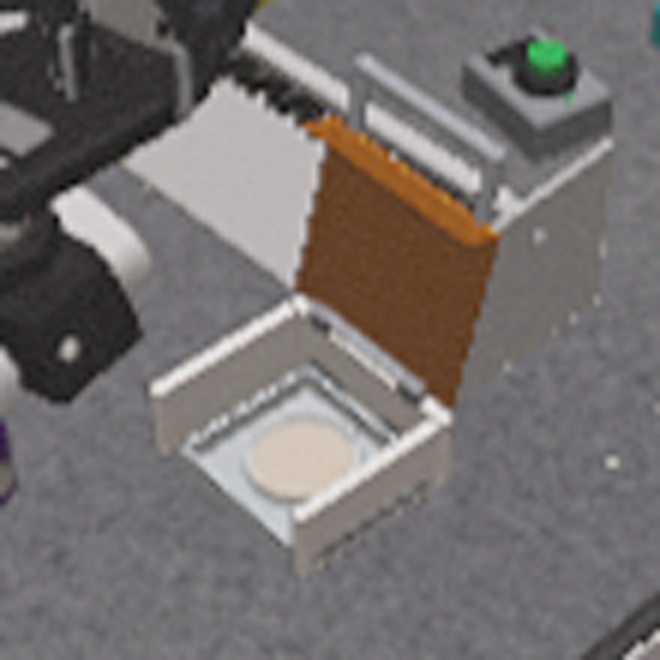

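View pics/d13.png

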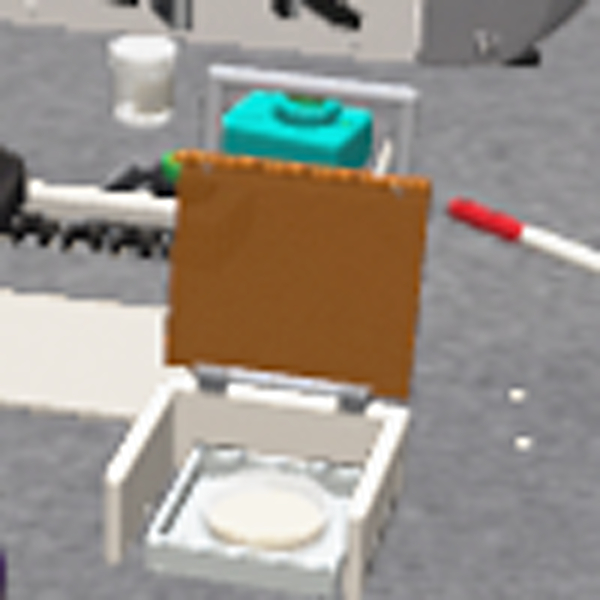

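carry_out:
  steps:
    - [[-0.0008,-0.017,-0.003,0,0,5.5,0.5],[-0.0008,-0.017,-0.003,0,0,5.5,0.5],[-0.0008,-0.017,-0.003,0,0,5.5,0.5],[-0.0008,-0.017,-0.003,0,0,5.5,0.5],[-0.0008,-0.017,-0.003,0,0,5.5,0.5]]

```text
clock: 16.13
eef_pos: [473.2, 98.0, 271.9]
tool_rot: [-0.611, -0.355, 0.358, 0.611]
contact_force: [0.8, 0.4, 0.6]
gripper_width: 0.497
```

carry_out:
  steps:
    - [[-0.0008,-0.017,-0.003,0,0,5.5,0.5],[-0.0008,-0.017,-0.003,0,0,5.5,0.5],[-0.0008,-0.017,-0.003,0,0,5.5,0.5],[-0.0008,-0.017,-0.003,0,0,5.5,0.5],[-0.0008,-0.017,-0.003,0,0,5.5,0.5]]

```text
clock: 16.55
eef_pos: [469.2, 13.0, 256.9]
tool_rot: [-0.508, -0.49, 0.492, 0.51]
contact_force: [-0.8, 1.0, 0.4]
gripper_width: 0.504
```

carry_out:
  steps:
    - [[0,0,0,0,0,0,0.5],[0,0,0,0,0,0,0.5],[0,0,0,0,0,0,0.5],[0,0,0,0,0,0,0.5],[0,0,0,0,0,0,0.5]]

```text
clock: 16.97
eef_pos: [470.4, 14.6, 258.8]
tool_rot: [-0.509, -0.49, 0.49, 0.51]
contact_force: [0.2, 0.4, 0.2]
gripper_width: 0.502
```

```bash
python3 - <<'E'
from h import *
s=arm.read_state();print(s["eef_pos"],s["contact_force"],s["joint_pos"].round(2),np.degrees(np.arctan2(*R.from_quat(s["tool_rot"]).as_matrix()[[1,0],0])))
d=snapshot("wrist");cv2.imwrite("pics/w14.png",d["color"][:,:,::-1]);np.save("w14.npy",d,allow_pickle=True)
print("exp bar", [proj(d,p) for p in [(422.4,13.9,198.3),(472.4,12,198.3),(522.4,10.1,198.3)]])
E
```

```text
[470.40501178  14.64224974 258.79481105] [0.15317977 0.42911875 0.20420299] [-0.12  0.1   1.66  0.    1.38 -1.65] 87.81795343283065
exp bar [(np.float64(308.61471696436956), np.float64(143.34020905705432)), (np.float64(309.0465646327776), np.float64(222.0700539331593)), (np.float64(309.41961351367246), np.float64(290.080333188182))]
```

View pics/w14.png

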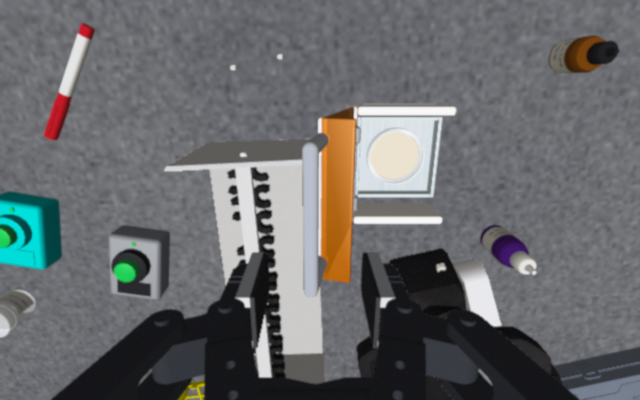

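```bash
python3 - <<'E'
from h import *
d=snapshot("scene")
S=lambda x,y:((x+.5)/6+260-.5,(y+.5)/6+150-.5)
b=plane(d,*S(603,300),0);print(b)
for z in (60,80,100,120):print(z,plane(d,*S(612,140),z).round(0))
w=np.load("w14.npy",allow_pickle=True).item()
hs=cv2.cvtColor(w["color"],cv2.COLOR_RGB2HSV);m=cv2.inRange(hs,(50,120,100),(75,255,255))
n,l,st,ce=cv2.connectedComponentsWithStats(m)
print([(st[i],ce[i]) for i in range(1,n) if st[i,4]>50])
hs=cv2.cvtColor(d["color"],cv2.COLOR_RGB2HSV);m2=cv2.inRange(hs,(50,120,100),(75,255,255))
n,l,st,ce2=cv2.connectedComponentsWithStats(m2)
print([(st[i],ce2[i]) for i in range(1,n) if st[i,4]>10])
E
```

```text
[ 449.82758674 -111.13288379    0.        ]
60 [ 498. -167.   60.]
80 [ 483. -148.   80.]
100 [ 468. -129.  100.]
120 [ 453. -110.  120.]
[(array([  0, 228,  11,  19, 166], dtype=int32), array([  4.21686747, 237.88554217])), (array([113, 262,  23,  21, 357], dtype=int32), array([124.46778711, 272.10644258]))]
[(array([381, 148,   5,   5,  18], dtype=int32), array([383.05555556, 150.11111111])), (array([348, 157,   6,   5,  26], dtype=int32), array([350.46153846, 158.84615385]))]
```

carry_out:
  steps:
    - [[0.002,-0.002,-0.02,0,0,0,0.5],[0,0,-0.02,0,0,0,0.5],[0,0,-0.01,0,0,0,0.5],[0,0,0,0,0,0,0.5],[0,0,0,0,0,0,0.5]]

```text
clock: 17.48
eef_pos: [472.3, 12.1, 208.9]
tool_rot: [-0.509, -0.49, 0.491, 0.51]
contact_force: [0.0, -0.6, 0.1]
gripper_width: 0.501
```

```bash
python3 - <<'E'
from h import *
s=arm.read_state();print(s["eef_pos"],s["contact_force"])
d=snapshot("wrist");cv2.imwrite("pics/w15.png",d["color"][:,:,::-1])
E
```

```text
[472.27060117  12.09551843 208.85025191] [ 0.00091227 -0.57451841  0.12208984]
```

View pics/w15.png

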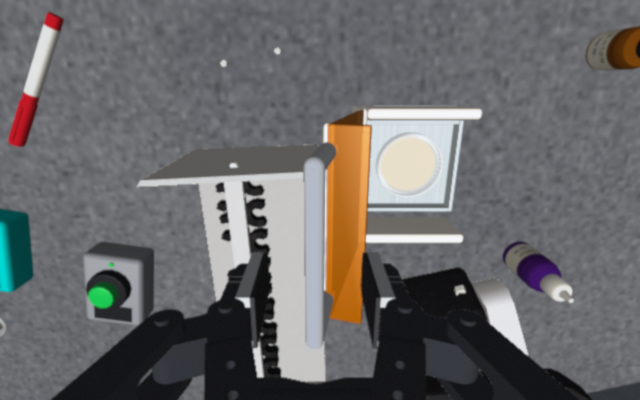

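carry_out:
  steps:
    - [[0,0,-0.01,0,0,0,0.5],[0,0,-0.01,0,0,0,0.5],[0,0,-0.008,0,0,0,0.5],[0,0,0,0,0,0,0.4],[0,0,0,0,0,0,0.3]]

```text
clock: 17.95
eef_pos: [471.9, 11.9, 180.2]
tool_rot: [-0.509, -0.49, 0.491, 0.51]
contact_force: [0.1, 0.0, 0.8]
gripper_width: 0.305
```

```bash
python3 - <<'E'
from h import *
s=arm.read_state();print(s["eef_pos"],s["contact_force"])
d=snapshot("wrist");cv2.imwrite("pics/w16.png",d["color"][:,:,::-1])
d=snapshot("side");crop(d,290,110,390,210,6,"d16.png")
E
```

```text
[471.86748382  11.90775322 180.15229916] [0.08476647 0.04782455 0.81981659]
```

View pics/w16.png

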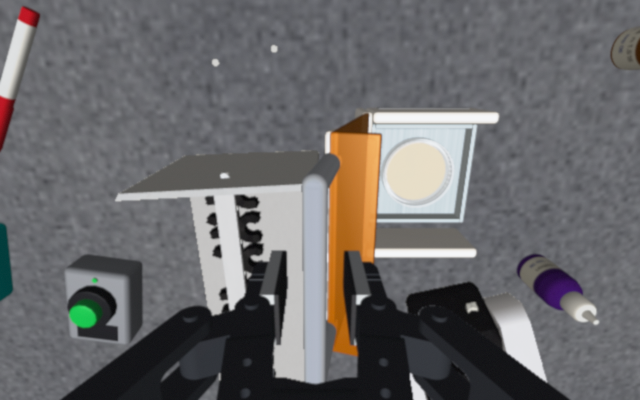

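View pics/d16.png

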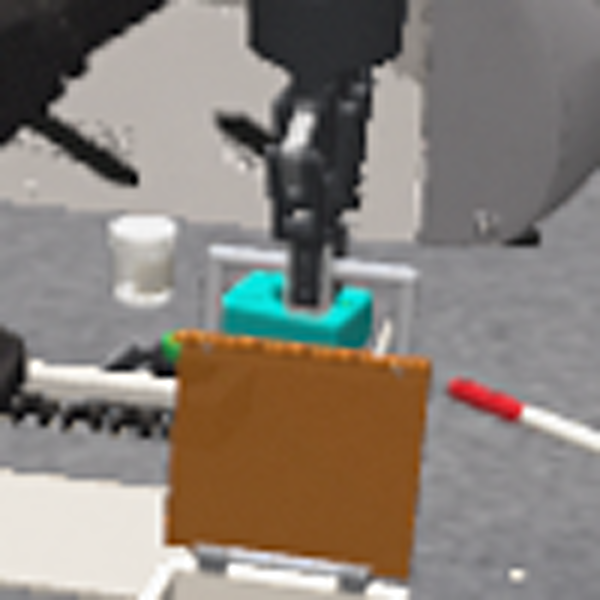

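carry_out:
  steps:
    - [[0,0,0,0,0,0,0.2],[0,0,0,0,0,0,0.1],[0,0,0,0,0,0,0],[0,0,0,0,0,0,0],[0,0,0,0,0,0,0]]
  grip_force: 40

```text
clock: 18.47
eef_pos: [472.7, 11.7, 181.4]
tool_rot: [0.51, 0.491, -0.49, -0.509]
contact_force: [0.3, -0.5, 2.7]
gripper_width: 0.099
```

```bash
python3 - <<'E'
from h import *
s=arm.read_state();p=s["eef_pos"];print(p,s["contact_force"],s["gripper_width"])
# arc plan: bar (along f) rho from hinge, from a=1.85 to 0
f=np.array([.038,.9993])
h=np.array([471.9,11.9])+f*(-148*np.cos(1.85))  # hinge xy: bar = h - ... 
h=np.array([471.9,11.9])-f*148*np.cos(1.85)
prev=None
A=np.r_[1.85:0:20j][:0]
A=1.85-np.cumsum([0]+[.03,.04,.05,.05,.05]+[.055]*20+[.05]*5+[.045]*5)
A=np.r_[A[A>0.02],0]
print(len(A)-1)
for i,a in enumerate(A):
    q=np.r_[h+f*148*np.cos(a)*1.0,56+148*np.sin(a)]
    if prev is not None: print(i,round(a,3),(q-prev).round(1),q.round(0))
    prev=q
E
```

```text
[472.74494919  11.73744396 181.35323256] [ 0.25624682 -0.52774874  2.747424  ] 0.0994120414482198
36
1 1.82 [0.2 4.3 1.2] [472.  16. 199.]
2 1.78 [0.2 5.8 1.3] [472.  22. 201.]
3 1.73 [0.3 7.3 1.4] [473.  29. 202.]
4 1.68 [0.3 7.3 1. ] [473.  37. 203.]
5 1.63 [0.3 7.4 0.6] [473.  44. 204.]
6 1.575 [0.3 8.1 0.3] [473.  52. 204.]
7 1.52 [ 0.3  8.1 -0.2] [474.  60. 204.]
8 1.465 [ 0.3  8.1 -0.6] [474.  68. 203.]
9 1.41 [ 0.3  8.1 -1.1] [474.  76. 202.]
10 1.355 [ 0.3  8.  -1.5] [475.  84. 201.]
11 1.3 [ 0.3  7.9 -2. ] [475.  92. 199.]
12 1.245 [ 0.3  7.8 -2.4] [475. 100. 196.]
13 1.19 [ 0.3  7.6 -2.8] [476. 108. 193.]
14 1.135 [ 0.3  7.5 -3.2] [476. 115. 190.]
15 1.08 [ 0.3  7.3 -3.6] [476. 122. 187.]
16 1.025 [ 0.3  7.1 -4. ] [476. 129. 182.]
17 0.97 [ 0.3  6.8 -4.4] [477. 136. 178.]
18 0.915 [ 0.3  6.6 -4.8] [477. 143. 173.]
19 0.86 [ 0.2  6.3 -5.1] [477. 149. 168.]
20 0.805 [ 0.2  6.  -5.5] [477. 155. 163.]
21 0.75 [ 0.2  5.7 -5.8] [478. 161. 157.]
22 0.695 [ 0.2  5.4 -6.1] [478. 166. 151.]
23 0.64 [ 0.2  5.  -6.4] [478. 171. 144.]
24 0.585 [ 0.2  4.7 -6.7] [478. 176. 138.]
25 0.53 [ 0.2  4.3 -6.9] [478. 180. 131.]
26 0.48 [ 0.1  3.6 -6.5] [478. 184. 124.]
27 0.43 [ 0.1  3.2 -6.6] [479. 187. 118.]
28 0.38 [ 0.1  2.9 -6.8] [479. 190. 111.]
29 0.33 [ 0.1  2.6 -6.9] [479. 193. 104.]
30 0.28 [ 0.1  2.2 -7.1] [479. 195.  97.]
31 0.235 [ 0.1  1.7 -6.4] [479. 196.  90.]
32 0.19 [ 0.1  1.4 -6.5] [479. 198.  84.]
33 0.145 [ 0.   1.1 -6.6] [479. 199.  77.]
34 0.1 [ 0.   0.8 -6.6] [479. 200.  71.]
35 0.055 [ 0.   0.5 -6.6] [479. 200.  64.]
36 0.0 [ 0.   0.2 -8.1] [479. 201.  56.]
```

carry_out:
  steps:
    - [[0.0002,0.0043,0.0012,0,0,0,0],[0.0002,0.0058,0.0013,0,0,0,0],[0.0003,0.0073,0.0014,0,0,0,0],[0.0003,0.0073,0.001,0,0,0,0],[0.0003,0.0074,0.0006,0,0,0,0]]

```text
clock: 18.88
eef_pos: [474.0, 44.7, 186.7]
tool_rot: [0.51, 0.491, -0.49, -0.509]
contact_force: [0.2, -1.4, 2.2]
gripper_width: 0.096
```

carry_out:
  steps:
    - [[0.0003,0.0081,0.0003,0,0,0,0],[0.0003,0.0081,-0.0002,0,0,0,0],[0.0003,0.0081,-0.0006,0,0,0,0],[0.0003,0.0081,-0.0011,0,0,0,0],[0.0003,0.008,-0.0015,0,0,0,0]]

```text
clock: 19.3
eef_pos: [475.5, 85.4, 183.1]
tool_rot: [0.509, 0.491, -0.49, -0.509]
contact_force: [1.9, -0.5, 9.9]
gripper_width: 0.098
```

```bash
python3 - <<'E'
from h import *
s=arm.read_state();p=s["eef_pos"];print(p,s["contact_force"],s["gripper_width"])
d=snapshot("side");crop(d,270,110,400,220,6,"d17.png")
E
```

```text
[475.51970472  85.40855517 183.14622594] [ 1.92173533 -0.49896078  9.91573795] 0.09812794687211288
```

View pics/d17.png

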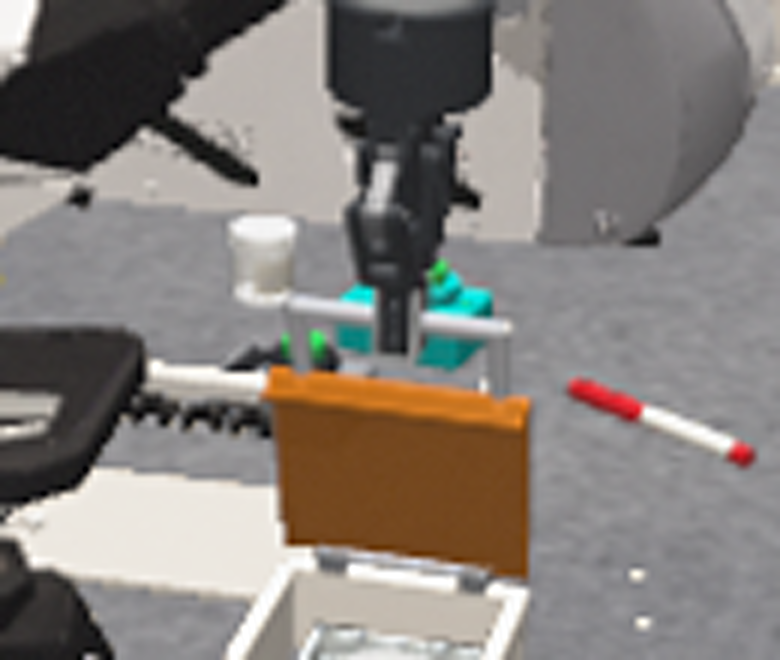

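carry_out:
  steps:
    - [[0.0002,0.0079,-0.001,0,0,0,0],[0.0002,0.0078,-0.0019,0,0,0,0],[0.0002,0.0076,-0.0028,0,0,0,0],[0.0003,0.0075,-0.0032,0,0,0,0],[0.0003,0.0073,-0.0036,0,0,0,0]]

```text
clock: 19.77
eef_pos: [476.9, 123.2, 170.5]
tool_rot: [0.51, 0.491, -0.49, -0.509]
contact_force: [3.8, -0.8, -0.6]
gripper_width: 0.101
```

carry_out:
  steps:
    - [[0.0003,0.0071,-0.004,0,0,0,0],[0.0003,0.0068,-0.0044,0,0,0,0],[0.0003,0.0066,-0.0048,0,0,0,0],[0.0002,0.0063,-0.0051,0,0,0,0],[0.0002,0.006,-0.0055,0,0,0,0]]

```text
clock: 20.18
eef_pos: [478.1, 156.3, 146.9]
tool_rot: [0.51, 0.491, -0.49, -0.509]
contact_force: [4.6, -0.8, -1.0]
gripper_width: 0.098
```

```bash
python3 - <<'E'
from h import *
s=arm.read_state();p=s["eef_pos"];print(p,s["contact_force"],s["gripper_width"])
d=snapshot("side");crop(d,270,110,400,220,6,"d18.png")
E
```

```text
[478.11018151 156.30975888 146.88176588] [ 4.5829496  -0.80717152 -1.02184787] 0.09825871759161481
```

View pics/d18.png

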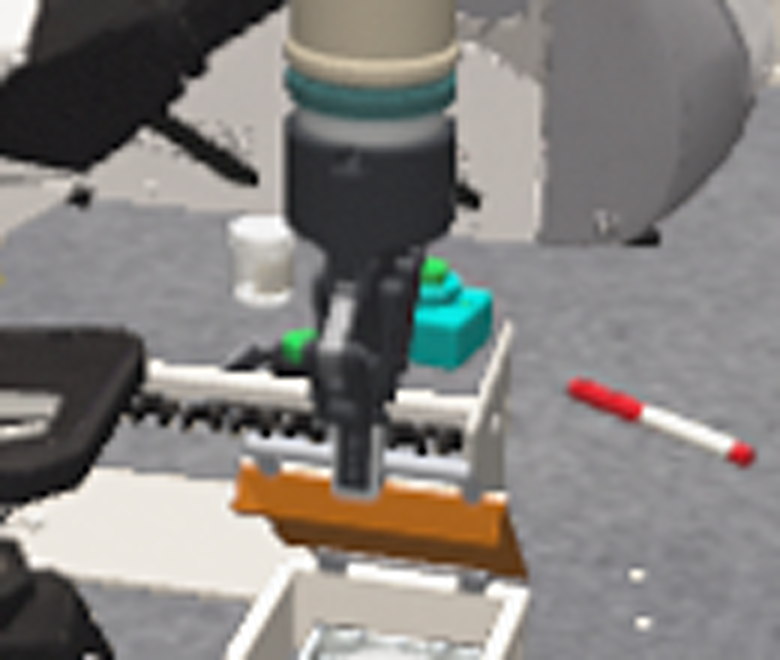

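carry_out:
  steps:
    - [[0,0.0057,-0.0058,0,0,0,0],[0,0.0054,-0.0061,0,0,0,0],[0,0.005,-0.0064,0,0,0,0],[0,0.0047,-0.0067,0,0,0,0],[0,0.0043,-0.0069,0,0,0,0]]

```text
clock: 20.65
eef_pos: [478.8, 181.1, 114.6]
tool_rot: [0.51, 0.491, -0.49, -0.509]
contact_force: [6.2, -0.9, 1.4]
gripper_width: 0.1
```

carry_out:
  steps:
    - [[0,0.0036,-0.0065,0,0,0,0],[0,0.0032,-0.0066,0,0,0,0],[0,0.0029,-0.0068,0,0,0,0],[0,0.0026,-0.0069,0,0,0,0],[0,0.0022,-0.0071,0,0,0,0]]

```text
clock: 21.07
eef_pos: [478.9, 195.3, 80.7]
tool_rot: [0.51, 0.491, -0.49, -0.509]
contact_force: [4.3, -0.7, 0.2]
gripper_width: 0.097
```

```bash
python3 - <<'E'
from h import *
s=arm.read_state();p=s["eef_pos"];print(p,s["contact_force"],s["gripper_width"])
d=snapshot("side");crop(d,270,110,400,220,6,"d19.png")
E
```

```text
[478.87781457 195.30342953  80.70612073] [ 4.25206109 -0.72494357  0.18425412] 0.09727818824453681
```

View pics/d19.png

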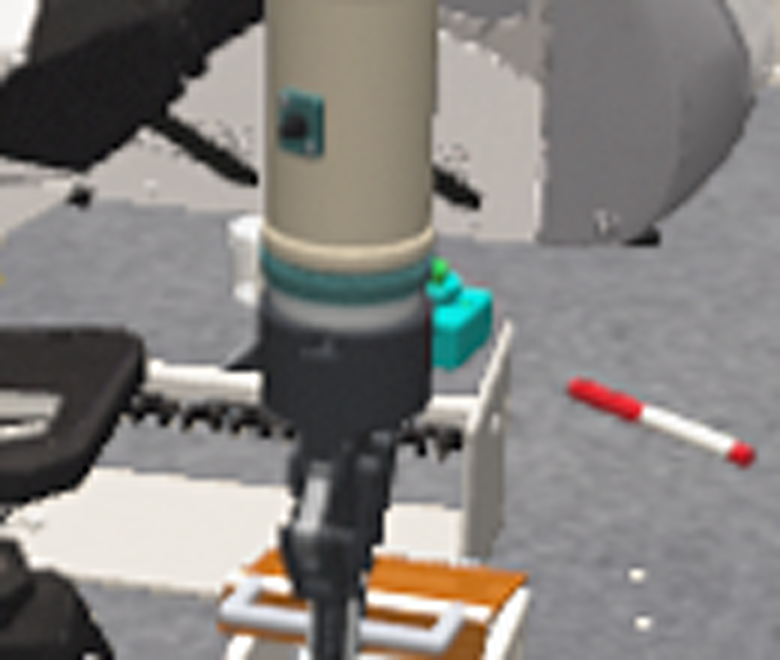

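carry_out:
  steps:
    - [[0,0.0017,-0.0064,0,0,0,0],[0,0.0014,-0.0065,0,0,0,0],[0,0.0011,-0.0066,0,0,0,0],[0,0.0008,-0.006,0,0,0,0],[0,0.0004,-0.005,0,0,0,0]]

```text
clock: 21.53
eef_pos: [478.9, 200.4, 50.1]
tool_rot: [0.51, 0.491, -0.49, -0.509]
contact_force: [5.8, -1.5, 0.7]
gripper_width: 0.099
```

carry_out:
  steps:
    - [[0,0.0002,-0.004,0,0,0,0],[0,0.0001,-0.003,0,0,0,0],[0,0,-0.002,0,0,0,0],[0,0,-0.001,0,0,0,0],[0,0,0,0,0,0,0]]

```text
clock: 21.95
eef_pos: [478.9, 200.7, 40.4]
tool_rot: [0.51, 0.491, -0.49, -0.509]
contact_force: [6.1, -1.1, 1.8]
gripper_width: 0.101
```

```bash
python3 - <<'E'
from h import *
s=arm.read_state();p=s["eef_pos"];print(p,s["contact_force"],s["gripper_width"])
d=snapshot("side");crop(d,270,140,400,250,6,"d20.png")
E
```

```text
[478.92919226 200.66166648  40.40633094] [ 6.05814776 -1.13655128  1.80299247] 0.10122138921628517
```

View pics/d20.png

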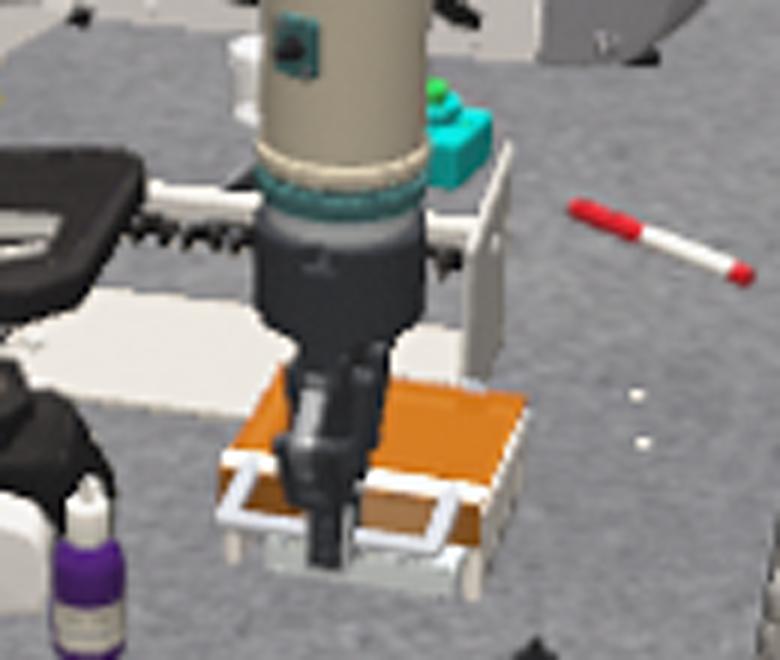

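Nearly level; ease down until firm resistance.

carry_out:
  steps:
    - [[0,0,-0.001,0,0,0,0],[0,0,-0.001,0,0,0,0],[0,0,-0.001,0,0,0,0],[0,0,-0.001,0,0,0,0],[0,0,0,0,0,0,0]]

```text
clock: 22.42
eef_pos: [478.8, 200.6, 36.8]
tool_rot: [0.51, 0.491, -0.49, -0.509]
contact_force: [5.3, -1.1, 3.3]
gripper_width: 0.097
```

carry_out:
  steps:
    - [[0,0,-0.001,0,0,0,0],[0,0,-0.001,0,0,0,0],[0,0,0,0,0,0,0],[0,0,0,0,0,0,0],[0,0,0,0,0,0,0]]

```text
clock: 22.83
eef_pos: [478.8, 200.6, 35.1]
tool_rot: [0.51, 0.491, -0.49, -0.509]
contact_force: [4.2, -2.0, 4.5]
gripper_width: 0.095
```

```bash
python3 - <<'E'
from h import *
d=snapshot("side");crop(d,290,190,370,250,9,"d21.png")
d=snapshot("scene");crop(d,260,160,370,260,7,"s21.png")
E
```

```text
(no output)
```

View pics/d21.png

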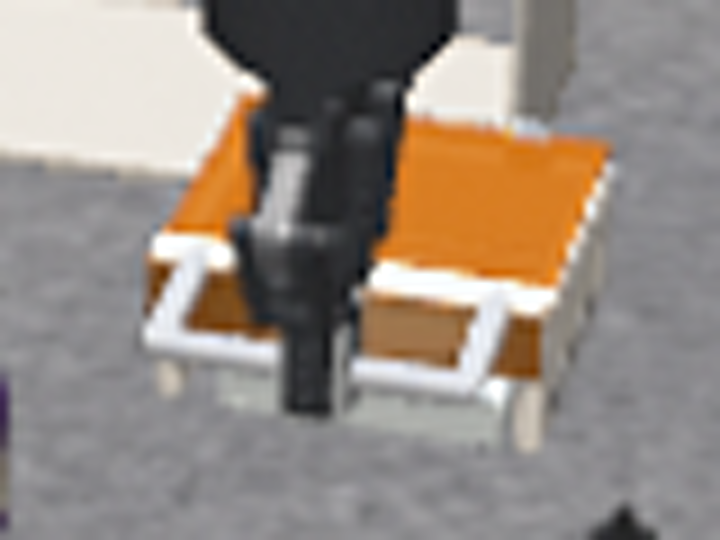

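View pics/s21.png

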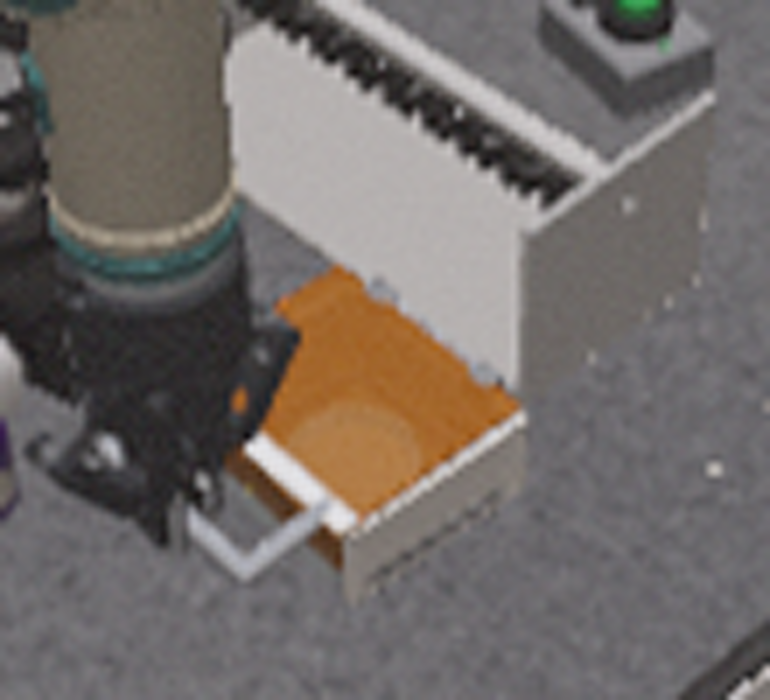

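carry_out:
  steps:
    - [[0,0,-0.001,0,0,0,0],[0,0,-0.001,0,0,0,0],[0,0,-0.001,0,0,0,0],[0,0,0,0,0,0,0],[0,0,0,0,0,0,0]]

```text
clock: 23.35
eef_pos: [478.8, 200.4, 32.4]
tool_rot: [0.51, 0.491, -0.49, -0.509]
contact_force: [4.3, -1.4, 8.0]
gripper_width: 0.098
```

```bash
python3 - <<'E'
from h import *
d=snapshot("side");s=snapshot("scene");crop(d,290,190,370,250,9,"d22.png");crop(s,260,160,370,260,7,"s22.png")
k=lambda x,y,k,a,b:((x+.5)/k+a-.5,(y+.5)/k+b-.5)
print(tri(s,k(242,570,7,260,160),d,k(472,378,9,290,190)))
f=np.array([.038,.9993]);h=np.array([476,105.7])-53*f;g=np.array([.9993,-.038])
for a in(0,.03,.06):
  q=np.r_[h+f*148*np.cos(a)-g*46,56+148*np.sin(a)]
  u=proj(d,q);v=proj(s,q);print(a,q,[(u[0]-290)*9,(u[1]-190)*9],[(v[0]-260)*7,(v[1]-160)*7])
E
```

```text
(array([430.89808742, 206.30803295,  57.70567601]), np.float64(1.184840835144062))
0 [433.6422 202.3815  56.    ] [np.float64(462.5068587077754), np.float64(372.5524510112161)] [np.float64(241.58391194523898), np.float64(559.6327922189822)]
0.03 [433.63966939 202.31495161  60.43933403] [np.float64(463.07691462302785), np.float64(359.69340071788133)] [np.float64(241.09516404877024), np.float64(552.7748647271222)]
0.06 [433.63207984 202.11536633  64.87467296] [np.float64(463.7483817204746), np.float64(346.5852521424422)] [np.float64(240.85162074004012), np.float64(545.721382585526)]
```

View pics/d22.png

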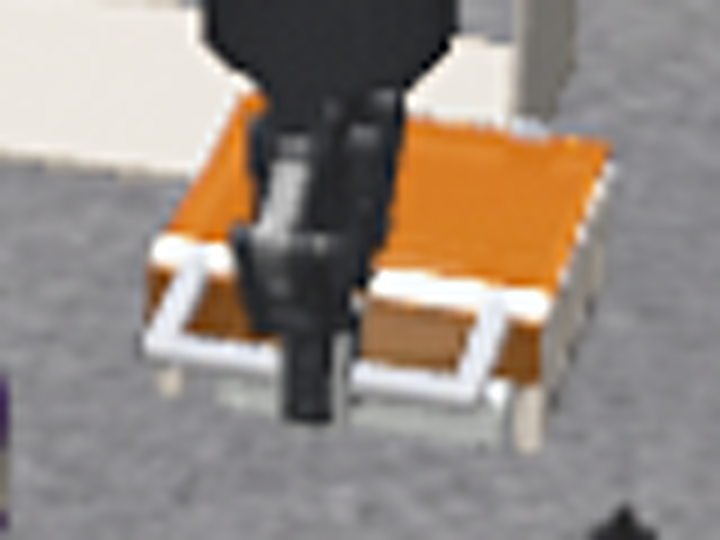

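View pics/s22.png

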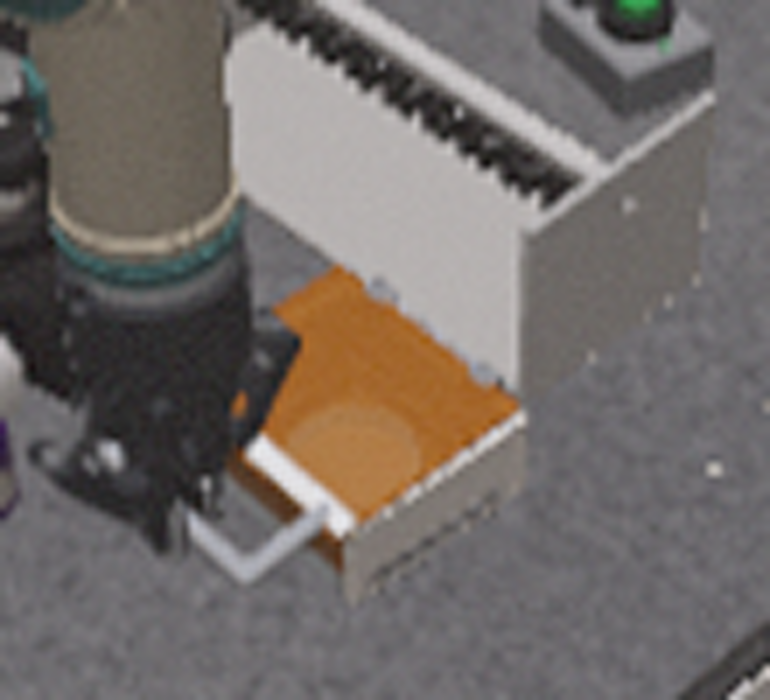

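carry_out:
  steps:
    - [[0,0,-0.001,0,0,0,0],[0,0,-0.001,0,0,0,0],[0,0,-0.001,0,0,0,0],[0,0,0,0,0,0,0],[0,0,0,0,0,0,0]]

```text
clock: 23.87
eef_pos: [478.8, 200.2, 29.7]
tool_rot: [0.51, 0.491, -0.49, -0.509]
contact_force: [4.2, -3.7, 10.6]
gripper_width: 0.098
```

```bash
python3 - <<'E'
from h import *
d=snapshot("side");crop(d,290,190,370,250,9,"d23.png")
E
```

```text
(no output)
```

View pics/d23.png

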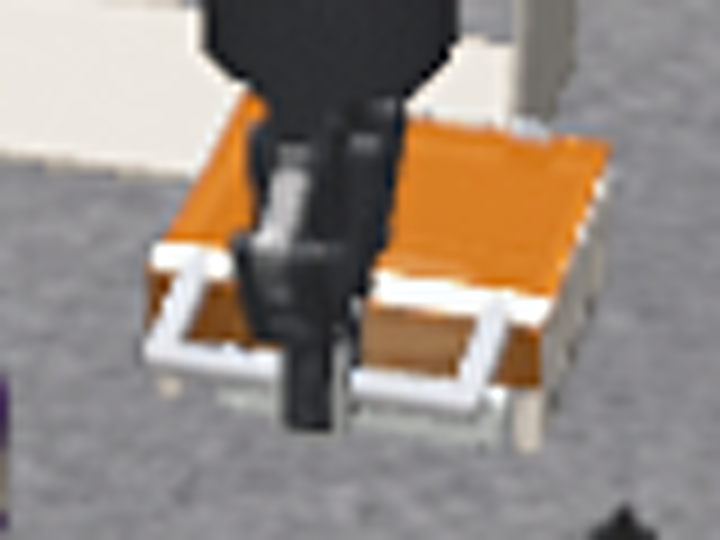

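carry_out:
  steps:
    - [[0,0,0.001,0,0,0,0],[0,0,0.002,0,0,0,0],[0,0,0.002,0,0,0,0],[0,0,0.002,0,0,0,0],[0,0,0,0,0,0,0]]

```text
clock: 24.33
eef_pos: [478.8, 200.6, 36.3]
tool_rot: [0.51, 0.491, -0.49, -0.509]
contact_force: [4.7, -1.3, 3.8]
gripper_width: 0.097
```

```bash
python3 - <<'E'
from h import *
print(arm.read_state()["contact_force"],arm.read_state()["eef_pos"])
d=snapshot("side");crop(d,290,190,370,250,9,"d24.png")
E
```

```text
[ 4.69217042 -1.33741429  3.78266191] [478.82688339 200.62837289  36.32150953]
```

View pics/d24.png

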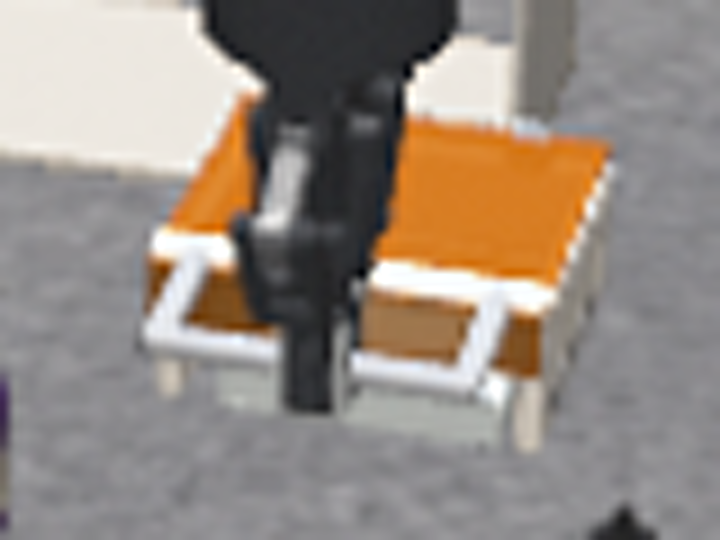

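carry_out:
  steps:
    - [[0,0,0.001,0,0,0,0],[0,0,0.001,0,0,0,0],[0,0,0,0,0,0,0.15],[0,0,0,0,0,0,0.2],[0,0,0,0,0,0,0.25]]

```text
clock: 24.8
eef_pos: [475.0, 200.4, 36.6]
tool_rot: [-0.508, -0.489, 0.492, 0.511]
contact_force: [1.2, -1.4, -0.7]
gripper_width: 0.249
```

carry_out:
  steps:
    - [[0,0,0,0,0,0,0.28],[0,0,0,0,0,0,0.28],[0,0,0.004,0,0,0,0.28],[0,0,0.008,0,0,0,0.28],[0,0,0.01,0,0,0,0.28]]

```text
clock: 25.22
eef_pos: [477.2, 200.5, 60.0]
tool_rot: [-0.509, -0.49, 0.491, 0.51]
contact_force: [-0.1, -0.9, -0.1]
gripper_width: 0.279
```

```bash
python3 - <<'E'
from h import *
print(arm.read_state()["contact_force"],arm.read_state()["eef_pos"])
d=snapshot("side");crop(d,290,190,370,250,9,"d25.png")
E
```

```text
[-0.12320884 -0.88826558 -0.1471317 ] [477.1814981  200.4670665   59.97908695]
```

View pics/d25.png

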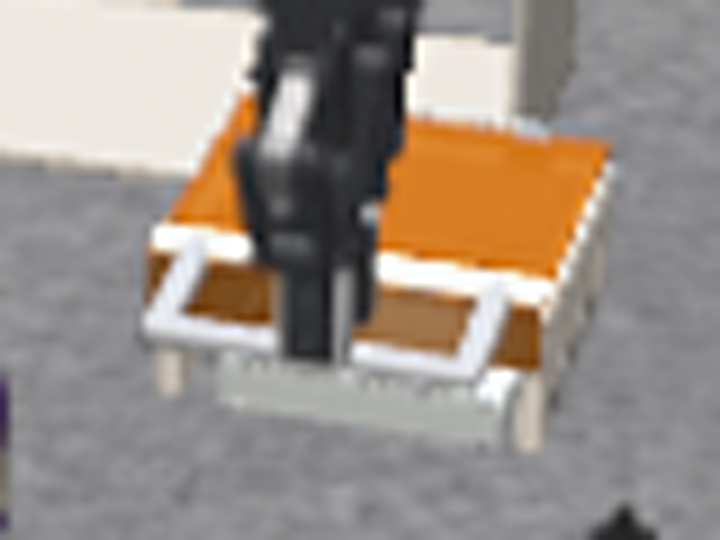

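```bash
python3 - <<'E'
from h import *
w=np.load("w14.npy",allow_pickle=True).item();s=snapshot("scene")
print(tri(s,(350.46,158.85),w,(124.47,272.1)))
for z in(40,44,48,52,56):print(z,plane(w,124.47,272.1,z).round(1),plane(s,350.46,158.85,z).round(1))
E
```

```text
(array([ 588.95221165, -208.5871876 ,   50.26148966]), np.float64(0.8120261657492919))
40 [ 594.5 -215.5   40. ] [ 598.  -218.5   40. ]
44 [ 592.2 -212.9   44. ] [ 594.6 -214.5   44. ]
48 [ 589.9 -210.3   48. ] [ 591.2 -210.6   48. ]
52 [ 587.6 -207.7   52. ] [ 587.8 -206.6   52. ]
56 [ 585.3 -205.1   56. ] [ 584.4 -202.7   56. ]
```

carry_out:
  steps:
    - [[0,0,0.02,0,0,0,0.28],[0,0,0.035,0,0,0,0.28],[0,0,0.04,0,0,0,0.28],[0,0,0.04,0,0,0,0.2],[0,0,0.04,0,0,0,0.1]]

```text
clock: 25.73
eef_pos: [477.2, 200.4, 236.9]
tool_rot: [0.509, 0.491, -0.49, -0.509]
contact_force: [1.4, 1.2, -0.1]
gripper_width: 0.104
```

```bash
python3 - <<'E'
from h import *
d=snapshot("side");s=snapshot("scene")
print(tri(s,(313,105),d,(331,90)),tri(s,(292,160),d,(293,170)))
E
```

```text
(array([507.13104174,  45.90614972, 400.67551065]), np.float64(13.365280045016332)) (array([617.78340173,  42.97723723, 154.45291449]), np.float64(18.06246840913224))
```

carry_out:
  steps:
    - [[-0.002,-0.035,0,0,0,0,0],[-0.002,-0.035,0,0,0,0,0],[-0.002,-0.035,0,0,0,0,0],[-0.002,-0.035,0,0,0,0,0],[-0.002,-0.035,0,0,0,0,0]]

```text
clock: 26.25
eef_pos: [466.9, 24.2, 234.4]
tool_rot: [-0.509, -0.491, 0.491, 0.509]
contact_force: [1.3, -0.6, -0.5]
gripper_width: 0.001
```

carry_out:
  steps:
    - [[0,-0.035,0,0,0,0,0],[0,-0.035,0,0,0,0,0],[0,-0.035,0,0,0,0,0],[0,-0.035,0,0,0,0,0],[0,-0.035,0,0,0,0,0]]

```text
clock: 26.67
eef_pos: [467.0, -151.0, 234.4]
tool_rot: [-0.509, -0.49, 0.49, 0.51]
contact_force: [0.3, 0.5, -0.1]
gripper_width: -0.006
```

carry_out:
  steps:
    - [[0.005,-0.03,0,0,0,0,0],[0.01,-0.02,0,0,0,0,0],[0.01,0,0,0,0,0,0],[0,0,0,0,0,0,0],[0,0,0,0,0,0,0]]

```text
clock: 27.08
eef_pos: [492.4, -198.6, 234.0]
tool_rot: [-0.509, -0.49, 0.49, 0.51]
contact_force: [0.0, -0.1, -0.3]
gripper_width: -0.002
```

```bash
python3 - <<'E'
from h import *
st=arm.read_state();print(st["eef_pos"],st["joint_pos"].round(2))
d=snapshot("wrist");cv2.imwrite("pics/w30.png",d["color"][:,:,::-1]);np.save("w30.npy",d,allow_pickle=True)
print(proj(d,(588.9,-208.6,50)))
E
```

```text
[ 492.37400482 -198.59214415  234.03794456] [-0.51  0.21  1.59  0.    1.34 -2.05]
(np.float64(307.61996477034774), np.float64(259.853560354944))
```

View pics/w30.png

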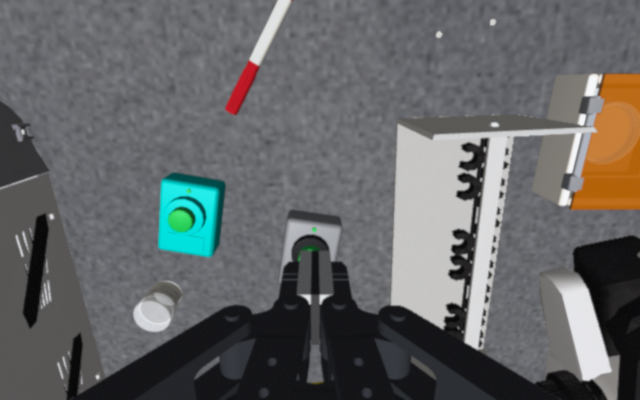

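```bash
python3 - <<'E'
from h import *
d=np.load("w30.npy",allow_pickle=True).item()
for z in(0,60,110):print(z,plane(d,397,124,z).round(0),plane(d,392,300,z).round(0))
for q in [(288,211),(341,217)]: print(plane(d,*q,34).round(0))
E
```

```text
0 [ 457. -108.    0.] [ 678. -106.    0.]
60 [ 449. -122.   60.] [ 635. -120.   60.]
110 [ 443. -133.  110.] [ 600. -132.  110.]
[ 539. -227.   34.]
[ 548. -172.   34.]
```

carry_out:
  steps:
    - [[0.02,-0.002,-0.02,0,0,0,0],[0.02,-0.002,-0.02,0,0,0,0],[0.02,-0.002,-0.02,0,0,0,0],[0.02,-0.002,-0.02,0,0,0,0],[0.016,-0.002,-0.02,0,0,0,0]]

```text
clock: 27.55
eef_pos: [589.6, -207.7, 134.1]
tool_rot: [0.509, 0.491, -0.491, -0.509]
contact_force: [0.0, -0.6, 0.1]
gripper_width: -0.001
```

carry_out:
  steps:
    - [[0,0,-0.02,0,0,0,0],[0,0,-0.02,0,0,0,0],[0,0,-0.01,0,0,0,0],[0,0,0,0,0,0,0],[0,0,0,0,0,0,0]]

```text
clock: 27.97
eef_pos: [588.4, -208.5, 84.9]
tool_rot: [-0.509, -0.491, 0.491, 0.509]
contact_force: [-0.0, -0.8, 0.2]
gripper_width: -0.002
```

```bash
python3 - <<'E'
from h import *
st=arm.read_state();print(st["eef_pos"],st["contact_force"])
d=snapshot("wrist");crop(d,220,150,420,300,4,"w31.png")
d=snapshot("scene");crop(d,300,100,420,200,6,"s31.png")
d=snapshot("side");crop(d,270,100,370,180,7,"d31.png")
E
```

```text
[ 588.36179117 -208.48455954   84.92845725] [-0.0328147  -0.84631721  0.1698372 ]
```

View pics/w31.png

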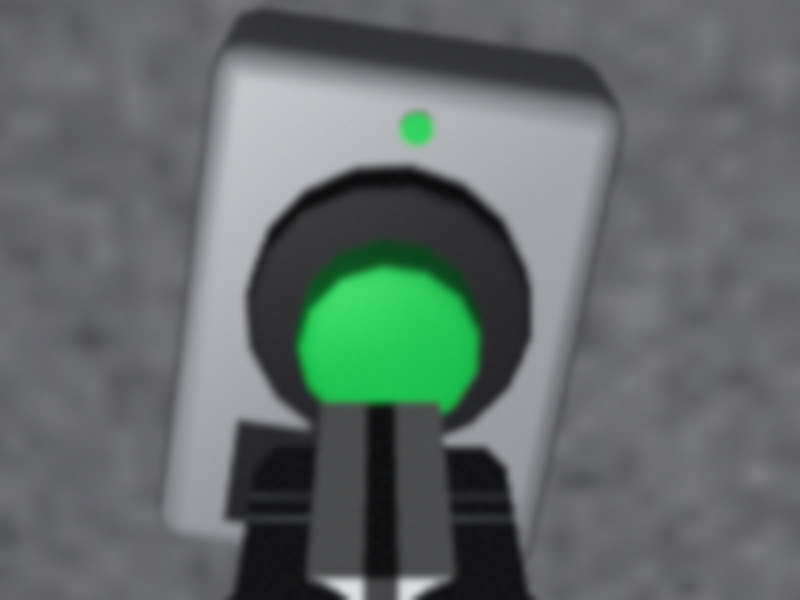

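View pics/s31.png

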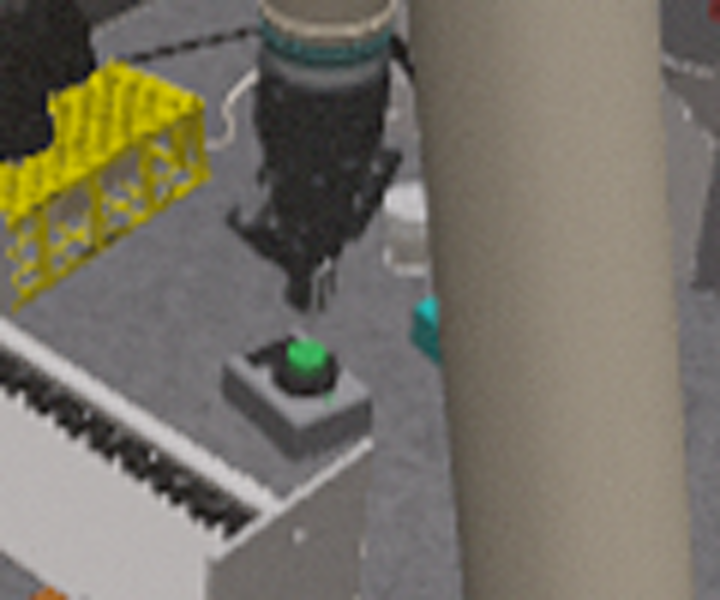

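View pics/d31.png

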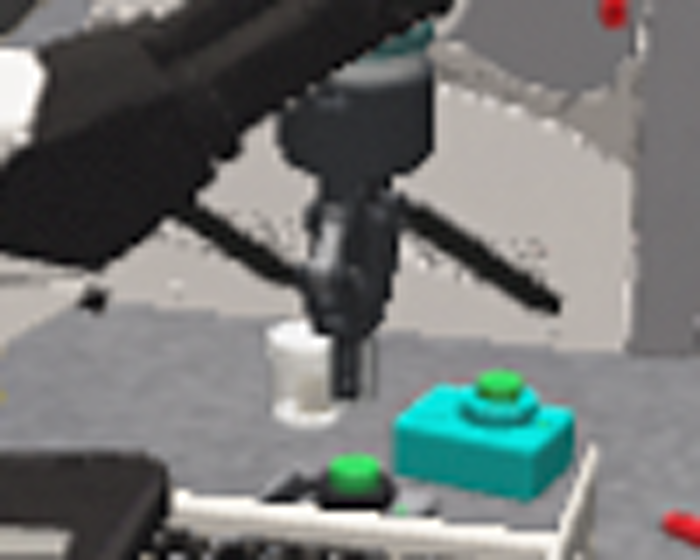

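```bash
python3 - <<'E'
from h import *
d=snapshot("wrist")
hs=cv2.cvtColor(d["color"],cv2.COLOR_RGB2HSV);m=cv2.inRange(hs,(50,120,120),(75,255,255))
n,l,st,ce=cv2.connectedComponentsWithStats(m);print([(st[i]) for i in range(1,n) if st[i,4]>20])
for z in(46,50):
  print(z,plane(d,295,236,z),plane(d,340.5,236,z),plane(d,317,216,z))
E
```

```text
[array([83, 97,  9,  8, 54], dtype=int32), array([  39,  130,   49,   47, 1710], dtype=int32), array([323, 175,   7,   8,  46], dtype=int32), array([ 297,  212,   45,   39, 1408], dtype=int32)]
46 [ 591.78666406 -220.16766762   46.        ] [ 592.74971284 -193.81121594   46.        ] [ 579.7847612  -206.97894633   46.        ]
50 [ 589.91832485 -219.83723391   50.        ] [ 590.86028554 -194.0579151    50.        ] [ 578.17923022 -206.93730887   50.        ]
```

carry_out:
  steps:
    - [[0.002,0.001,-0.01,0,0,0,0],[0,0,-0.01,0,0,0,0],[0,0,-0.008,0,0,0,0],[0,0,-0.004,0,0,0,0],[0,0,0,0,0,0,0]]

```text
clock: 28.58
eef_pos: [590.2, -208.2, 51.5]
tool_rot: [-0.509, -0.49, 0.49, 0.51]
contact_force: [-1.0, 0.6, 3.6]
gripper_width: -0.002
```

carry_out:
  steps:
    - [[0,0,-0.002,0,0,0,0],[0,0,-0.002,0,0,0,0],[0,0,-0.002,0,0,0,0],[0,0,-0.001,0,0,0,0],[0,0,0,0,0,0,0]]

```text
clock: 29.0
eef_pos: [590.4, -208.3, 49.7]
tool_rot: [0.51, 0.49, -0.49, -0.509]
contact_force: [-7.2, 2.3, 22.5]
gripper_width: 0.001
```

```bash
python3 - <<'E'
from h import *
d=snapshot("scene");crop(d,300,100,420,200,6,"s32.png")
d=snapshot("side");crop(d,270,100,370,180,7,"d32.png")
d=snapshot("wrist");crop(d,220,150,420,300,4,"w32.png")
E
```

```text
(no output)
```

View pics/d32.png

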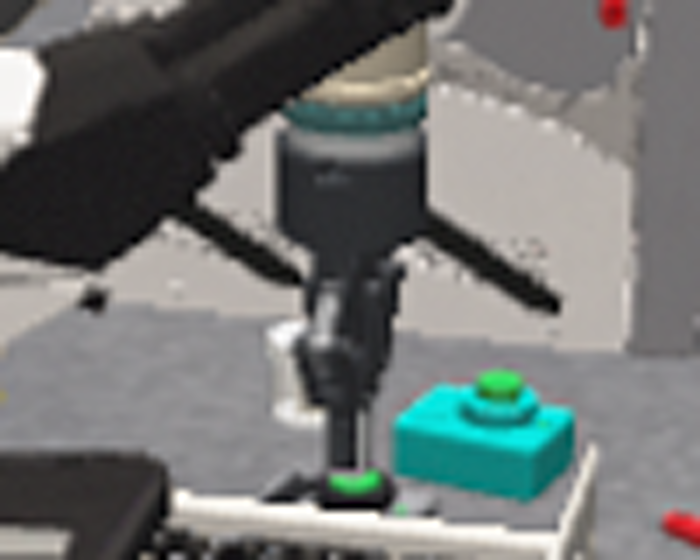

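View pics/w32.png

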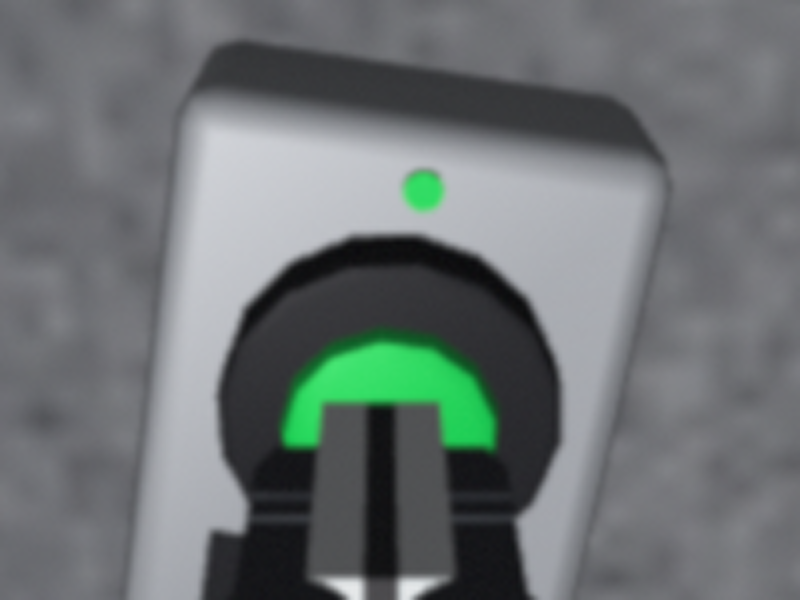

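View pics/s32.png

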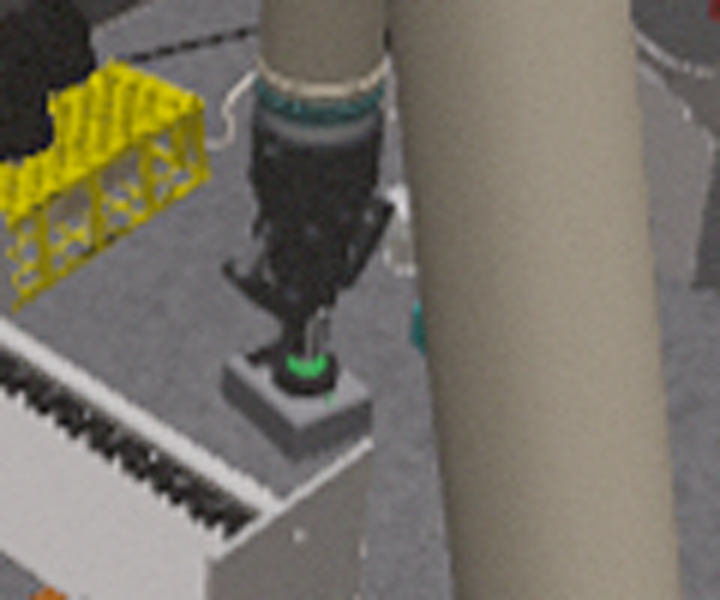

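carry_out:
  steps:
    - [[0,0,-0.0005,0,0,0,0],[0,0,0,0,0,0,0],[0,0,0.003,0,0,0,0],[0,0,0.005,0,0,0,0],[0,0,0.01,0,0,0,0]]

```text
clock: 29.57
eef_pos: [590.1, -208.2, 62.9]
tool_rot: [-0.509, -0.49, 0.491, 0.51]
contact_force: [-0.9, -0.0, 0.3]
gripper_width: -0.002
```

carry_out:
  steps:
    - [[0,0,0.02,0,0,0,0],[0,0,0.03,0,0,0,0],[0,0,0.03,0,0,0,0],[0,0,0.03,0,0,0,0],[0,0,0.03,0,0,0,0]]

```text
clock: 29.98
eef_pos: [590.7, -208.5, 204.5]
tool_rot: [-0.509, -0.49, 0.49, 0.509]
contact_force: [0.9, 0.2, 0.2]
gripper_width: -0.002
```

carry_out:
  steps:
    - [[-0.03,0,0.01,0,0,0,0],[-0.03,0,0,0,0,0,0],[-0.03,0,0,0,0,0,0],[-0.02,0,0,0,0,0,0],[0,0,0,0,0,0,0]]

```text
clock: 30.4
eef_pos: [476.6, -207.8, 213.5]
tool_rot: [-0.509, -0.489, 0.491, 0.511]
contact_force: [0.3, 0.8, -0.1]
gripper_width: -0.001
```

carry_out:
  steps:
    - [[0,0,0,0,0,0,0],[0,0,0,0,0,0,0],[0,0,0,0,0,0,0],[0,0,0,0,0,0,0],[0,0,0,0,0,0,0]]

```text
clock: 30.82
eef_pos: [481.5, -208.5, 212.9]
tool_rot: [-0.509, -0.491, 0.49, 0.509]
contact_force: [-1.0, -0.1, 0.1]
gripper_width: -0.003
```

```bash
python3 - <<'E'
from h import *
st=arm.read_state();print(st["eef_pos"],st["contact_force"],st["clock"])
d=snapshot("scene");crop(d,200,120,400,290,4,"s33.png")
d=snapshot("side");crop(d,250,140,400,280,5,"d33.png")
d=snapshot("wrist");cv2.imwrite("pics/w33.png",d["color"][:,:,::-1])
E
```

```text
[ 481.53925018 -208.48603751  212.86737431] [-0.9928039  -0.12523481  0.14516424] 30.8167
```

View pics/s33.png

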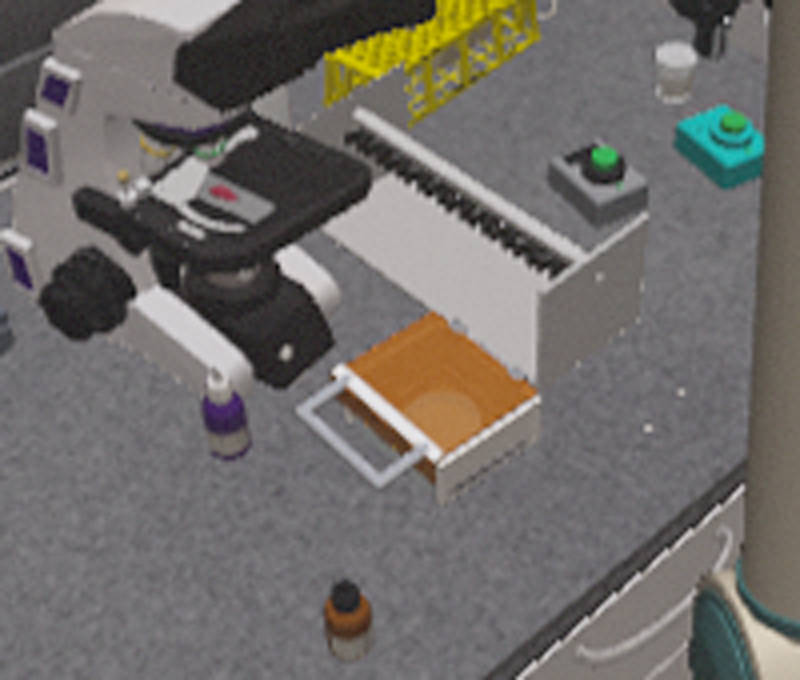

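View pics/d33.png

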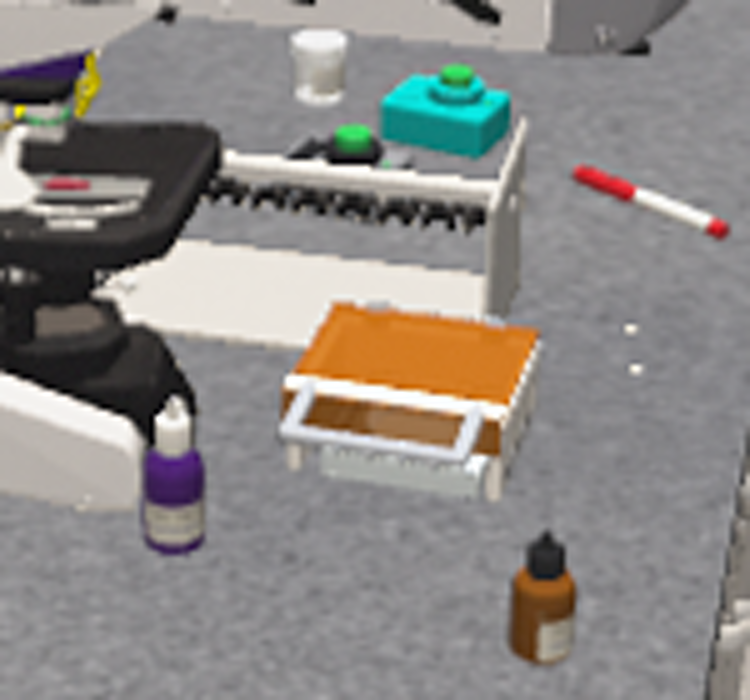

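View pics/w33.png

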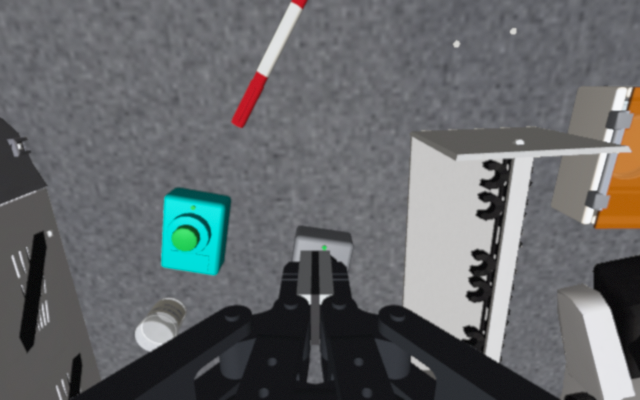

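```bash
python3 -c "
from plant import ticket
print(ticket.sign_off())"
```

```text
the job is handed in; nothing more can be done
None
```

The job is done in the order asked and handed in at about 31 s of the 72 s allowed; no verdict was reported.

- **Tray:** I pushed it sideways into line with the bay, then between the bottles and in, with two fingertips, never lifting it. It stopped firmly at 12.7 N, with the gripper within 1 mm of where I expected home to be. The pictures showed it home with the dish inside and both bottles standing where they were.
- **Cover:** I held it by the bar all the way down. I then pressed about 9 mm past level against a yielding stop, at up to 10.6 N, because the force rose only slowly. I backed off and let go gently. The released bar lies within about 1 pixel of where a fully shut cover should show.
- **Button:** Pressed with the shut fingers to about 22 N, where about 5 N is needed. The pictures showed it down, and up again after release. Its top first met the fingers about 2 to 5 mm higher than the 50 mm I had measured, so full travel rests on the force and the picture, not on that height.
- **Last look:** The robot was clear of everything, and the jar, marker and turquoise look-alike showed no sign of having moved.

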